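Weigh an unevenly packed bolt case on a spring hand scale

TASK

Take the spring hand scale off its stand, hook it under the handle of the closed bolt case and lift until the case hangs just clear of the table (no more than about 4 cm), level and still, for at least a second so that the scale can be read; the contents lie towards one end, so if it hangs crooked set it down and hook nearer the heavy end. Then stand the case flat on the table again, hang the scale back upright in the notches of its stand and let go, without dropping the case or disturbing the other things on the bench.

Things in the scene. Friction and masses are not known exactly. Their poses are not given: they have to be found in the camera images.
- case: Loose closed grey case with a fixed bail handle, 80 (x) x 180 (y) x 50 (z) mm, origin at the centre of its underside, z up. Total mass 0.37 to 0.67 kg, unknown. Contents do not shift but are packed off centre: centre of mass at x 0, up to 35 mm from the middle towards either y end (unknown), about 25 mm above the underside. (A like case without a handle is a bystander.)
- case_bail (a point): Middle of the bail's straight length, on the bar's axis, 100 mm above the underside; axes as the case's. Round steel bar 8 mm thick, 120 mm long along the case's y, held at y +-60 mm by uprights; 46 mm free below it. Hung at one point of it the case tips until its centre of mass (75 mm below the bar) is under that point; the hook does not slide along it.
- case_end_a (a point): Middle of the lower edge of the case's +y end face (x 0, y +90, z 0 mm in the case's frame).
- case_end_b (a point): Middle of the lower edge of the case's -y end face (x 0, y -90, z 0 mm in the case's frame).
- scale: Loose spring hand scale, 0.25 kg, origin at the centre of its black handle bar, z up. Bar 22 (x) x 116 (y) x 22 (z) mm; below it a neck 14 (x) x 30 (y) mm to z -38, then an aluminium housing 26 (x) x 50 (y) mm from z -38 to -98 mm, and a sprung steel hook below (see hook_seat). It starts hanging in the stand, bar ends in the notches, axes parallel to the stand's.
- hook_seat (a point): Where an 8 mm bar's axis lies when hung in the hook; moves with the hook; scale frame x 0, z -147 mm unloaded. Hook of 6 mm rod in the scale's x-z plane: shank at x +14, V bottom z -159, tip at x -14 with top z -133 mm. Mouth opens to the scale's -x: move the scale towards -x to take a bar in over the tip, bar axis 18 to 36 mm above this point, then raise.
- spring (a joint): How far the hook is pulled down out of the housing, m: 0 unloaded (2 mm sag from the hook's own weight), end stop 0.065; stiffness 150 N/m, so the load in N is 150 times this.
- stand: Steel stand, fixed, origin on the table below its notches, z up. Prongs 10 mm wide along x at y +-43 mm, x -26 to +96, tops at z 169 mm; uprights and crossbar at x +90 only, open to -x. Sloping stops 14 mm high form notches at x 0, 28 mm wide at the bottom, 47 at the mouth, for the handle bar's ends; housing and hook hang between the prongs. Base plate 8 mm thick.
- stand_rest (a point): Where the centre of the scale's handle bar is when it rests in the notches, 180 mm above the table; axes as the stand's.
- plain_case: Bystander: closed case of the same size, without a handle; origin at the centre of its underside.
- wrench: Bystander: steel wrench 170 mm long, flat on the table; x along it.
- driver: Bystander: screwdriver 180 mm long, lying; x along it.
- oil: Bystander: grey bottle, diameter 52, height 130 mm; origin at the centre of its underside.
- jar: Bystander: clear jar with a steel cap, diameter 64, height 70 mm; origin at the centre of its underside.
- carton: Bystander: cardboard box 100 x 80 x 50 mm; origin at the centre of its underside.
- mug: Bystander: white mug, diameter 76, height 90 mm; origin at the centre of its underside.
Mind the look-alikes: they are no part of the job. Leave any green look-alike of the stand alone.

How it is judged (in metres and radians):
On the way:
1. the case hangs on the scale's hook alone, just clear of the table, level and still, for one second (contact force between scale and case above 1 N and value of joint spring above 0.015 m and height (world z) of each of case_end_a, case_end_b above 0.003 m and height (world z) of case below 0.05 m and angle between case's own z axis and vertical below 0.1 rad and linear speed of case below 0.06 m/s and contact force between the fingers and case below 0.3 N), for 1 s.
At the end, for the whole second after the job is handed in: The case stands flat on the table (underside within 4 mm, tilt under 0.04 rad), at rest and off the hook; the scale hangs at rest in the stand's notches, its handle bar within 20 mm of the rest point and within 0.12 rad of upright (height (world z) of case below 0.004 m and angle between case's own z axis and vertical below 0.04 rad and linear speed of case below 0.02 m/s and contact force between scale and case below 0.1 N and distance between scale and stand_rest below 0.02 m and angle between scale's own z axis and vertical below 0.12 rad and linear speed of scale below 0.03 m/s); the robot touches nothing.
It fails at once if the case is dropped or flung (faster than 0.5 m/s) (linear speed of case above 0.5 m/s).
It fails at once if a bystander is moved more than 30 mm (distance of any of plain_case, wrench, driver, oil, jar, carton, mug from where it was at the start of the episode above 0.03 m).
It also fails if it takes over 70 s, if anything falls off the work surface, if the arm or the gripper's body presses on something with over 40 N, if the wrist force passes 120 N, or if a joint passes its speed limit or range.

ROBOT

A 6-joint arm with a two-finger parallel gripper is mounted at the origin on the work surface. World frame = base frame: x ahead of the robot, y to its left, z up, the work surface at z = 0. Lengths are in m, angles in degrees, forces in N, time in s.
With the tool pointing down it reaches from about 0.3 to 0.75 m from the base axis. Payload 8.5 kg.
Tool frame: the origin (TCP) lies midway between the tips of the shut fingers; the grasp point (between the pads) lies behind it (grasp_offset is the z of the grasp point in the tool frame, in m); z points along the fingers, y is the direction in which the jaws open and shut (so a half turn about z gives the same grasp; the last joint's range is limited). The gripper opens to 85 mm and grips with 20 to 120 N. Pads are 22 mm wide; open, the fingers measure 114 mm over their backs; the gripper's body (76 mm by 85 mm) begins 54 mm behind the grasp point. The pads swing forward as they close: fully open they stand 13 mm farther back than shut.
Start: joints at [-75.648, 21.807, 74.336, -0, 83.858, -12.336], TCP at [0.247, -0.491, 0.199] pointing down, gripper open.
Joint ranges: [-178.18, 178.18], [-50.72, 133.34], [12.68, 142.11], [-81.47, 261.47], [9.98, 163.14], [-165.26, 165.26]. Speed limits (degrees/s): [136.94, 136.94, 180, 180, 180, 180].

INTERFACE

Orientations are given as a 3x3 rotation matrix whose columns are the frame's x, y, z axes.
In Python, from rig import * gives the robot as it stands.
- The arm moves only by the shell command python3 -m pendant 'ROWS' [FORCE]. ROWS is JSON, one flat list of numbers, 7 for each row, row after row: the finger opening in mm, from 0 to 85.4, then the shift along the tool's x, y, z in units of 50 mm (1.0 is 50 mm), then the turn, a rotation vector about the tool's x, y, z in units of 8 degrees (1.0 is 8 degrees). In form: [hand, dx, dy, dz, wx, wy, wz, hand, dx, dy, dz, wx, wy, wz, ...]. A call has 1 to 12 rows; each row shifts and turns the commanded pose from where the row before left it, along the tool's axes as they then stand; what a row does not reach is not made up. A row lasts 1/10 s, in which the tool goes at most 50 mm and 8.59 degrees, less where a joint would pass 70% of its speed; a pose out of reach is approached as far as the arm can. A call is refused whole if a number of a shift passes 1 or a number of a turn 1, either way. A call with a gripper value outside its range is refused whole. The fingers move at their own pace and stop on an object; FORCE is the grip in N (left out, the last holds). Time passes only in rows, so rows that do not move let the fingers close. It gives the time, the measured TCP pose, the force and the opening at its end, in the units of the state.
- observe(): the state, without advancing time (a new reading comes with each control period).
- get_image(name): name is "scene" or "top" or "wrist"; returns a dict with "frame" (384x512x3 uint8, red, green, blue), "depth" (384x512 float32, m along the optical axis (not along the pixel's ray), 0 where there is no reading), "K" (3x3 intrinsics, pixels), "rvec" (rotation vector, rad) and "tvec" (3), from world to camera coordinates, as OpenCV has them. Camera axes: x right, y down, z forward; pixel columns grow to the right and rows downward; lengths in m; the calibration is good to about 2 mm. A picture is of the moment at which its call begins.
- close_job(): hands the job in, once; it reports no verdict.
The state is a dict: "time_s": time; "q": joint angles; "qvel": joint speeds; "joint_efforts": joint torques, N m; "position": TCP position; "tool_rot": TCP orientation; "ft_force": force on the tool from outside, world axes, zero at the start; "wrist_torque": the same for the moment, N m; "grip_width": finger opening in m.
Only numpy, scipy, OpenCV 4.12 (cv2) and the standard library are available. Lean on these libraries where they do the work, as an engineer would, in place of code of your own. Each camera call takes 0.05 s, during which the arm holds its last target.

## Working session

There is one attempt and no reset: what is moved stays moved. The work goes in short steps, Python scripts to look and compute and a shell command to move; the robot and the scene stay as the last step left them, time stands still between calls to the robot, and variables do not carry over. Pictures are saved under pics/ and viewed, and the job is handed in when it is done.

```bash
ls; mkdir -p pics
python3 - <<'E'
from rig import *
import cv2
o=observe(); print(o)
for n in ["scene","top","wrist"]:
    im=get_image(n); cv2.imwrite(f"pics/{n}0.png",im["frame"][:,:,::-1]); 
    R=cv2.Rodrigues(im["rvec"])[0]; print(n,im["K"].tolist(),(-R.T@im["tvec"]).round(3),R.round(3).tolist())
E
```

```text
pics
{'time_s': 0.0, 'q': array([-7.56480947e+01,  2.18393405e+01,  7.43882333e+01, -4.87917384e-04,
        8.38570373e+01, -1.23338538e+01]), 'qvel': array([ 0.05217446,  0.04620506, -0.07090405, -0.05410311, -0.0890763 ,
       -0.04869587]), 'joint_efforts': array([-2.18542693e-03, -4.48459983e+01, -2.31273329e+01, -2.85014203e-04,
        4.80437069e-03,  2.18078526e-06]), 'position': array([ 0.24692389, -0.49105143,  0.19870679]), 'tool_rot': array([[ 8.93482685e-01,  4.49097486e-01, -3.74252581e-04],
       [ 4.49097536e-01, -8.93481596e-01,  1.42855619e-03],
       [ 3.07173198e-04, -1.44446613e-03, -9.99998910e-01]]), 'ft_force': array([-0.33197738, -0.07125407,  0.68767086]), 'wrist_torque': array([-0.03032933,  0.0070119 , -0.06558629]), 'grip_width': 0.08565124787593828}
scene [[446.469995516253, 0.0, 265.4099153667918], [0.0, 446.469995516253, 193.15441232405854], [0.0, 0.0, 1.0]] [ 1.571 -0.434  1.081] [[0.412, 0.911, -0.019], [0.594, -0.284, -0.753], [-0.691, 0.299, -0.658]]
top [[465.0278265811997, 0.0, 248.7962494532899], [0.0, 465.0278265811997, 182.35604151488695], [0.0, 0.0, 1.0]] [ 0.333 -0.006  1.632] [[0.016, -1.0, -0.014], [-0.989, -0.014, -0.147], [0.147, 0.016, -0.989]]
wrist [[290.94652522516463, 0.0, 250.91169776426696], [0.0, 290.94652522516463, 193.3254837198198], [0.0, 0.0, 1.0]] [ 0.311 -0.459  0.374] [[0.449, -0.893, -0.002], [-0.856, -0.431, 0.284], [-0.255, -0.126, -0.959]]
```

View pics/scene0.png

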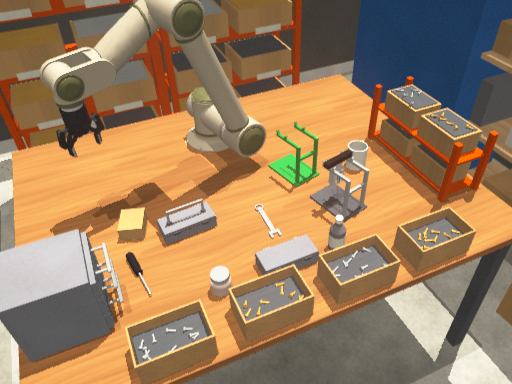

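View pics/top0.png

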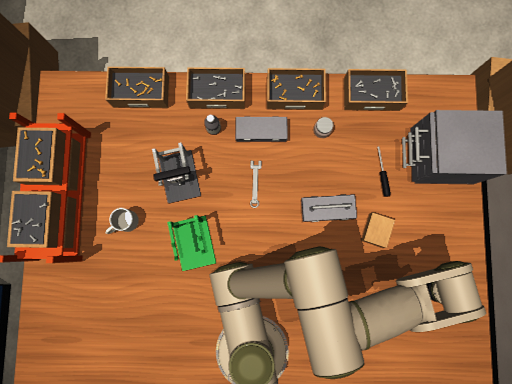

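View pics/wrist0.png

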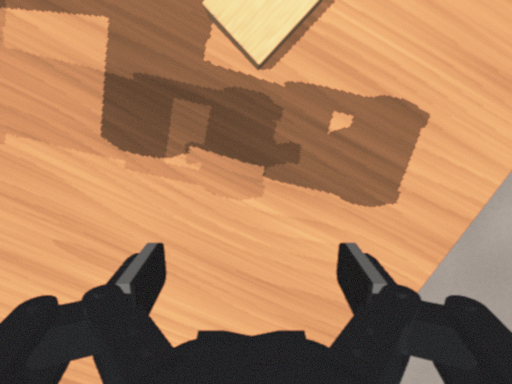

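Candidates, in top-view pixels. Case: the grey case with a bail at (329,207), or the plain one without at (262,128). I choose (329,207). Stand and scale: the grey stand with the black bar at (175,175), or the empty green stand at (193,243). I choose the grey one. Next come close crops and measurements.

```bash
cat > h.py <<'E'
from rig import *
import cv2, numpy as np
def cam(n):
    im=get_image(n); im["R"]=cv2.Rodrigues(im["rvec"])[0]; im["t"]=np.array(im["tvec"]).ravel(); return im
def pts(im):
    d=im["depth"]; v,u=np.mgrid[:d.shape[0],:d.shape[1]]; K=im["K"]
    c=np.stack([(u-K[0,2])/K[0,0]*d,(v-K[1,2])/K[1,1]*d,d],-1)
    w=(c-im["t"])@im["R"]; w[d==0]=np.nan; return w
def ray(im,u,v):
    K=im["K"]; d=np.array([(u-K[0,2])/K[0,0],(v-K[1,2])/K[1,1],1.])
    return -im["R"].T@im["t"], im["R"].T@d
def onz(im,u,v,z):
    o,d=ray(im,u,v); return o+d*(z-o[2])/d[2]
def tri(im1,p1,im2,p2):
    P=[im["K"]@np.c_[im["R"],im["t"]] for im in (im1,im2)]
    X=cv2.triangulatePoints(P[0],P[1],np.float64(p1).reshape(2,1),np.float64(p2).reshape(2,1)); return (X[:3]/X[3]).ravel()
def crop(im,x0,y0,x1,y1,s,name):
    cv2.imwrite(name,cv2.resize(im["frame"][y0:y1,x0:x1,::-1],None,fx=s,fy=s,interpolation=cv2.INTER_CUBIC))
E
python3 - <<'E'
from h import *
t=cam("top"); s=cam("scene")
a=np.hstack([cv2.resize(t["frame"][130:220,140:230],(390,390),interpolation=2),cv2.resize(s["frame"][130:230,300:400],(390,390),interpolation=2)])
cv2.imwrite("pics/c1.png",a[:,:,::-1])
a=np.hstack([cv2.resize(t["frame"][180:240,290:370],(400,300),interpolation=2),cv2.resize(s["frame"][190:250,145:225],(400,300),interpolation=2)])
cv2.imwrite("pics/c2.png",a[:,:,::-1])
w=pts(t)
for p in [(174,176),(156,181),(196,168),(329,207),(310,208),(348,206),(305,215),(354,198),(255,180),(262,128)]: print(p,w[p[1],p[0]].round(3))
w=pts(s)
print('scene')
for p in [(338,160),(327,166),(350,153),(190,210),(170,218),(202,206)]: print(p,w[p[1],p[0]].round(3))
E
```

```text
(174, 176) [0.564 0.254 0.188]
(156, 181) [ 0.576  0.352 -0.003]
(196, 168) [0.624 0.21  0.002]
(329, 207) [ 0.482 -0.247  0.101]
(310, 208) [ 0.482 -0.189  0.058]
(348, 206) [ 0.486 -0.309  0.101]
(305, 215) [ 0.458 -0.173  0.047]
(354, 198) [ 0.519 -0.341  0.044]
(255, 180) [ 0.583 -0.001  0.006]
(262, 128) [ 0.761 -0.023  0.047]
scene
(338, 160) [0.591 0.251 0.194]
(327, 166) [0.595 0.208 0.186]
(350, 153) [0.57  0.311 0.189]
(190, 210) [ 0.458 -0.232  0.051]
(170, 218) [ 0.467 -0.304  0.051]
(202, 206) [ 0.482 -0.195  0.074]
```

View pics/c1.png

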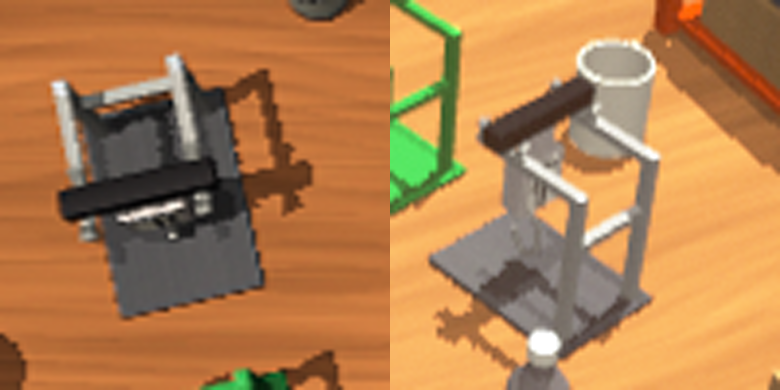

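View pics/c2.png

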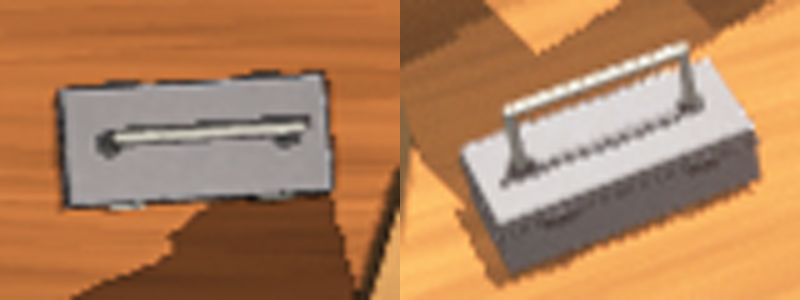

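```bash
grep -n "" /dev/null
python3 - <<'E'
from h import *
import rig
print([n for n in dir(rig) if 'off' in n.lower() or 'grasp' in n.lower()])
t=cam("top"); s=cam("scene")
def bar(im,x0,y0,x1,y1,thr):
    f=im["frame"].astype(int); m=np.zeros(f.shape[:2],np.uint8); w=pts(im)
    sub=(f.max(-1)<thr)&(w[...,2]>0.165)
    m[y0:y1,x0:x1]=sub[y0:y1,x0:x1]
    c=max(cv2.findContours(m,0,1)[0],key=cv2.contourArea); return w[m>0],cv2.minAreaRect(c)
for im,b in ((t,(140,130,230,220)),(s,(300,130,400,230))):
    w,r=bar(im,*b,70); print(len(w),np.nanmedian(w,0).round(3),r)
w,r=bar(t,140,130,230,220,70); q=cv2.boxPoints(r); P=np.array([onz(t,*p,0.191) for p in q]); print(P.round(3),P.mean(0).round(4))
# case top face & bail, by height
w=pts(t); z=w[...,2]; reg=np.zeros(z.shape,bool); reg[185:232,295:365]=1
b=(z>.09)&reg; X=w[b]; print('bail',b.sum(),np.median(X,0).round(4)); vx=np.linalg.svd((X-X.mean(0))[:,:2])[2][0]; print(vx, X[:,1].min(),X[:,1].max())
f=t["frame"].astype(int); g=(z>.03)&reg&(f.max(-1)-f.min(-1)<30)
r=cv2.minAreaRect(np.argwhere(g)[:,::-1].astype(np.float32)); P=np.array([onz(t,*p,.05) for p in cv2.boxPoints(r)]); print(P.round(3),P.mean(0).round(4),np.linalg.norm(P-np.roll(P,1,0),axis=1))
ws=pts(s); reg=np.zeros(z.shape,bool); reg[190:250,145:225]=1; b=(ws[...,2]>.088)&reg; X=ws[b]; print('bail scene',len(X),np.median(X,0).round(4),np.linalg.svd((X-X.mean(0))[:,:2])[2][0])
E
```

```text
['grasp_offset']
279 [0.573 0.261 0.192] ((171.6168975830078, 173.31434631347656), (7.712413787841797, 36.434505462646484), 77.19573211669922)
75 [0.586 0.251 0.184] ((340.4480895996094, 159.8065948486328), (2.622471809387207, 25.059173583984375), 60.945396423339844)
[[0.57  0.32  0.191]
 [0.598 0.209 0.191]
 [0.574 0.203 0.191]
 [0.547 0.313 0.191]] [0.5721 0.2612 0.191 ]
bail 98 [ 0.4849 -0.2533  0.1046]
[ 0.07412072 -0.99724928] -0.3148054902641155 -0.18994856406492808
[[ 0.52  -0.158  0.05 ]
 [ 0.535 -0.341  0.05 ]
 [ 0.449 -0.345  0.05 ]
 [ 0.434 -0.164  0.05 ]] [ 0.4848 -0.2519  0.05  ] [0.08595937 0.18287618 0.08595116 0.1814212 ]
bail scene 106 [ 0.4874 -0.2566  0.1018] [ 0.07906845 -0.99686919]
```

```bash
python3 -c "
from rig import *
import rig
print({k:(v if not callable(v) else 'fn') for k,v in vars(rig).items() if not k.startswith('_')})" | cut -c1-1500
```

```text
{'get_image': 'fn', 'close_job': 'fn', 'observe': 'fn', 'MotionError': 'fn', 'grasp_offset': -0.0187}
```

```bash
cat >> h.py <<'E'
def need(pos,yaw=None):
    """pos: target TCP; yaw: azimuth (deg) of tool y. prints turn first (tool rotvec units), then shift units after the turn."""
    o=observe(); R=o["tool_rot"]; p=o["position"]
    T=R
    if yaw is not None:
        a=np.radians(yaw); y=np.array([np.cos(a),np.sin(a),0]); z=np.array([0,0,-1.]); T=np.c_[np.cross(y,z),y,z]
        rv=cv2.Rodrigues(R.T@T)[0].ravel(); print("turn",(np.degrees(rv)/8).round(3))
    print("shift(after turn)",(T.T@(np.array(pos)-p)/.05).round(3))
E
python3 - <<'E'
from h import *
need([.247,-.491,.36],14); need([.572,.261,.36],14)
E
```

```text
turn [-2.000e-03 -2.000e-03 -9.664e+00]
shift(after turn) [ 6.000e-03  2.000e-03 -3.216e+00]
turn [-2.000e-03 -2.000e-03 -9.664e+00]
shift(after turn) [13.027  9.947 -3.216]
```

```bash
python3 -m pendant '[85,0,0,-0.8,0,0,-0.97, 85,0,0,-0.8,0,0,-0.97, 85,0,0,-0.8,0,0,-0.97, 85,0,0,-0.8,0,0,-0.97, 85,0,0,0,0,0,-0.97, 85,0,0,0,0,0,-0.97, 85,0,0,0,0,0,-0.97, 85,0,0,0,0,0,-0.97, 85,0,0,0,0,0,-0.97, 85,0,0,0,0,0,-0.93]'; python3 -c "
from h import *
need([.572,.261,.36],14)"
```

```text
time_s: 1.35
position: [0.247, -0.4913, 0.3592]
tool_rot: [[-0.247, 0.969, -0.0], [0.969, 0.247, 0.0], [0.0, 0.0, -1.0]]
ft_force: [-0.8, 0.1, -0.6]
grip_width: 0.0847
turn [ 0.    -0.002  0.036]
shift(after turn) [13.027  9.947 -0.015]
```

```bash
python3 -m pendant '[85,0.72,0.55,0,0,0,0,85,0.72,0.55,0,0,0,0,85,0.72,0.55,0,0,0,0,85,0.72,0.55,0,0,0,0,85,0.72,0.55,0,0,0,0,85,0.72,0.55,0,0,0,0,85,0.72,0.55,0,0,0,0,85,0.72,0.55,0,0,0,0,85,0.72,0.55,0,0,0,0,85,0.72,0.55,0,0,0,0]'; python3 -m pendant '[85,0.72,0.55,0,0,0,0,85,0.72,0.55,0,0,0,0,85,0.72,0.55,0,0,0,0,85,0.72,0.55,0,0,0,0,85,0.72,0.55,0,0,0,0,85,0.72,0.55,0,0,0,0,85,0.72,0.55,0,0,0,0,85,0.72,0.55,0,0,0,0,85,0,0,0,0,0,0,85,0,0,0,0,0,0]'
python3 - <<'E'
from h import *
need([.572,.261,.36],14)
w=cam("wrist"); cv2.imwrite("pics/w1.png",w["frame"][:,:,::-1]); np.savez("w1.npz",**w)
E
```

```text
time_s: 2.35
position: [0.4273, -0.0738, 0.3595]
tool_rot: [[-0.241, 0.97, 0.0], [0.97, 0.241, -0.0], [-0.0, 0.0, -1.0]]
ft_force: [-0.5, -0.2, 0.0]
grip_width: 0.085
time_s: 3.35
position: [0.571, 0.2576, 0.3584]
tool_rot: [[-0.243, 0.97, -0.001], [0.97, 0.243, -0.001], [-0.0, -0.001, -1.0]]
ft_force: [-0.2, -0.4, 0.6]
grip_width: 0.0849
turn [-0.01   0.001  0.006]
shift(after turn) [ 0.062  0.035 -0.032]
```

View pics/w1.png

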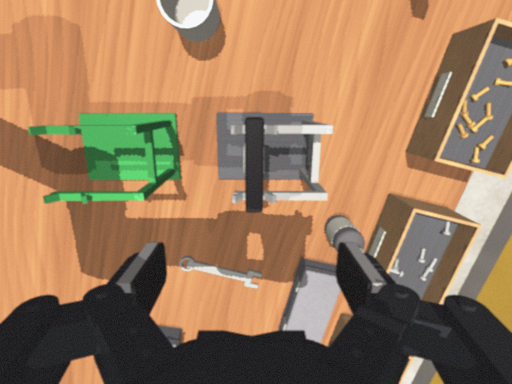

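The wrist view shows the black bar upright at (254,165) across the grey stand's prongs, with the empty green stand at (130,155). I'll shift and take a second wrist view to triangulate.

```bash
python3 -m pendant '[85,-0.5,0,0.5,0,0,0,85,-0.5,0,0.5,0,0,0,85,0,0,0,0,0,0,85,0,0,0,0,0,0]'
cat >> h.py <<'E'
def black(im,box):
    f=im["frame"]; x0,y0,x1,y1=box; m=np.zeros(f.shape[:2],np.uint8)
    m[y0:y1,x0:x1]=(f.max(-1)[y0:y1,x0:x1]<45); m=cv2.morphologyEx(m,cv2.MORPH_OPEN,np.ones((5,5),np.uint8))
    c=max(cv2.findContours(m,0,1)[0],key=cv2.contourArea); return m,cv2.minAreaRect(c)
E
python3 - <<'E'
from h import *
w=cam("wrist"); cv2.imwrite("pics/w2.png",w["frame"][:,:,::-1]); a=dict(np.load("w1.npz"))
np.savez("w2.npz",**w)
r1=black(a,(220,60,300,240))[1]; r2=black(w,(200,20,310,240))[1]
print(r1,r2); 
def ends(r):
    q=cv2.boxPoints(r); q=q[np.argsort(q[:,1])]; return q[:2].mean(0),q[2:].mean(0)
e1,e2=ends(r1),ends(r2)
P=[tri(a,e1[i],w,e2[i]) for i in (0,1)]; print(np.round(P,4),np.mean(P,0).round(4),np.linalg.norm(P[0]-P[1]), "az",np.degrees(np.arctan2(*(P[0]-P[1])[[1,0]])))
for im,r in ((a,r1),(w,r2)):
    Q=np.array([onz(im,*p,.191) for p in cv2.boxPoints(r)]); print(Q.mean(0).round(4),np.linalg.norm(Q-np.roll(Q,1,0),axis=1).round(4))
    e=[onz(im,*p,.191) for p in ends(r)]; print(np.degrees(np.arctan2(*(e[0]-e[1])[[1,0]])))
    d=pts(im)[black(im,(200,20,310,240))[0]>0]; print('depth',np.nanmedian(d,0).round(4))
E
```

```text
time_s: 3.8
position: [0.5828, 0.2073, 0.3104]
tool_rot: [[-0.239, 0.971, 0.001], [0.971, 0.239, 0.0], [0.0, 0.001, -1.0]]
ft_force: [-0.5, 0.8, 1.2]
grip_width: 0.085Traceback (most recent call last):
  File "<stdin>", line 4, in <module>
  File "h.py", line 30, in black
    c=max(cv2.findContours(m,0,1)[0],key=cv2.contourArea); return m,cv2.minAreaRect(c)
ValueError: max() iterable argument is empty
```

View pics/w2.png

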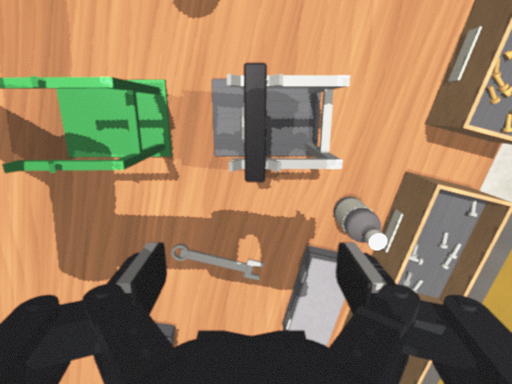

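```bash
sed -i 's/<45/<75/' h.py
python3 - <<'E'
from h import *
a=dict(np.load("w1.npz")); w=dict(np.load("w2.npz"))
print(a["frame"][165,240:270].max(-1), w["frame"][120,230:280].max(-1))
r1=black(a,(220,60,300,240))[1]; r2=black(w,(200,20,310,240))[1]
print(r1,r2); 
def ends(r):
    q=cv2.boxPoints(r); q=q[np.argsort(q[:,1])]; return q[:2].mean(0),q[2:].mean(0)
e1,e2=ends(r1),ends(r2)
P=[tri(a,e1[i],w,e2[i]) for i in (0,1)]; print(np.round(P,4),np.mean(P,0).round(4),np.linalg.norm(P[0]-P[1]), "az",np.degrees(np.arctan2(*(P[0]-P[1])[[1,0]])))
for im,r in ((a,r1),(w,r2)):
    Q=np.array([onz(im,*p,.191) for p in cv2.boxPoints(r)]); print(Q.mean(0).round(4),np.linalg.norm(Q-np.roll(Q,1,0),axis=1).round(4))
    e=[onz(im,*p,.191) for p in ends(r)]; print(np.degrees(np.arctan2(*(e[0]-e[1])[[1,0]])))
    d=pts(im)[black(im,(200,20,310,240))[0]>0]; print('depth',np.nanmedian(d,0).round(4))
E
```

```text
[107 104 126 164 162 115  63  52  53  60  51  57  52  54  49  55  56  56
  58  60  55  50  60  81  80  69  59  65  68  92] [144 142 139 142 142 137 140 140 138 140 133 151 205 196 124  57  57  63
  69  66  65  65  64  64  65  64  64  62  65  65  59  56  60  61  56  60
  68  63  62  62  69  69  64  62  65  66  60  64  61  64]
((254.0, 164.0), (94.0, 18.0), 90.0) ((268.0, 134.5), (93.0, 48.0), 90.0)
[[0.5716 0.3109 0.04  ]
 [0.5885 0.221  0.2344]] [0.5801 0.2659 0.1372] 0.21479731052811785 az 100.5956520941542
[0.5725 0.2624 0.191 ] [0.1136 0.0205 0.1136 0.0225]
104.22272971514656
depth [0.5732 0.2664 0.191 ]
[0.5882 0.2537 0.191 ] [0.0913 0.0457 0.0913 0.05  ]
104.80393562193753
depth [0.5774 0.2549 0.191 ]
```

```bash
sed -i 's/ m=cv2.morph/ m=m*(pts(im)[...,2]>.15).astype(np.uint8); m=cv2.morph/' h.py
python3 - <<'E'
from h import *
a=dict(np.load("w1.npz")); w=dict(np.load("w2.npz"))
r1=black(a,(220,60,300,240))[1]; r2=black(w,(200,20,310,240))[1]
print(r1,r2); 
def ends(r):
    q=cv2.boxPoints(r); q=q[np.argsort(q[:,1])]; return q[:2].mean(0),q[2:].mean(0)
e1,e2=ends(r1),ends(r2)
P=[tri(a,e1[i],w,e2[i]) for i in (0,1)]; print(np.round(P,4),np.mean(P,0).round(4),np.linalg.norm(P[0]-P[1]), "az",np.degrees(np.arctan2(*(P[0]-P[1])[[1,0]])))
for im,r in ((a,r1),(w,r2)):
    Q=np.array([onz(im,*p,.191) for p in cv2.boxPoints(r)]); print(Q.mean(0).round(4),np.linalg.norm(Q-np.roll(Q,1,0),axis=1).round(4))
E
```

```text
((253.5, 164.0), (94.0, 17.0), 90.0) ((254.5, 134.5), (93.0, 21.0), 90.0)
[[ 0.5623  0.3102 -0.0641]
 [ 0.5867  0.2042  0.1825]] [0.5745 0.2572 0.0592] 0.269542149952988 az 102.96380701546057
[0.5719 0.2622 0.191 ] [0.1136 0.0194 0.1136 0.0212]
[0.5751 0.2505 0.191 ] [0.0913 0.02   0.0913 0.0219]
```

```bash
sed -i 's/<75/<100/' h.py
python3 - <<'E'
from h import *
a=dict(np.load("w1.npz")); w=dict(np.load("w2.npz"))
print(w["frame"][60:95:4,254])
r1=black(a,(220,60,300,240))[1]; r2=black(w,(200,20,310,240))[1]
print(r1,r2); 
def ends(r):
    q=cv2.boxPoints(r); q=q[np.argsort(q[:,1])]; return q[:2].mean(0),q[2:].mean(0)
e1,e2=ends(r1),ends(r2)
P=[tri(a,e1[i],w,e2[i]) for i in (0,1)]; print(np.round(P,4),np.mean(P,0).round(4),np.linalg.norm(P[0]-P[1]), "az",np.degrees(np.arctan2(*(P[0]-P[1])[[1,0]])))
for im,r in ((a,r1),(w,r2)):
    Q=np.array([onz(im,*p,.191) for p in cv2.boxPoints(r)]); print(Q.mean(0).round(4),np.linalg.norm(Q-np.roll(Q,1,0),axis=1).round(4))
c=P and np.array([.572,.261,.19]); need([c[0],c[1],.26],14.3)
E
```

```text
[[229 162 110]
 [ 68  66  69]
 [ 93  88  90]
 [ 92  87  90]
 [ 92  89  91]
 [ 94  90  91]
 [ 92  89  90]
 [ 80  77  79]
 [ 73  66  69]]
((254.0, 164.0), (17.999996185302734, 93.99998474121094), 0.0) ((254.0, 122.0), (118.0, 22.0), 90.0)
[[0.5583 0.3171 0.1824]
 [0.5868 0.2042 0.1824]] [0.5726 0.2607 0.1824] 0.11649775120259227 az 104.12310045215567
[0.5725 0.2624 0.191 ] [0.0225 0.1136 0.0205 0.1136]
[0.572 0.261 0.191] [0.1132 0.0205 0.1132 0.0229]
turn [ 0.018  0.    -0.049]
shift(after turn) [1.08  0.048 1.021]
```

The two views agree: bar centre at (0.572, 0.261), yaw 14.3°, length 0.1165 m (given: 0.116), top at about 0.19 m. The geometry checks, so I'll descend and grasp.

```bash
python3 -m pendant '[85,0.54,0.02,0.4,0,0,-0.05,85,0.54,0.03,0.4,0,0,0,85,0,0,0.4,0,0,0,85,0,0,0.4,0,0,0,85,0,0,0.4,0,0,0,85,0,0,0.4,0,0,0,85,0,0,0.3,0,0,0,85,0,0,0.28,0,0,0,85,0,0,0,0,0,0,85,0,0,0,0,0,0]'
python3 - <<'E'
from h import *
need([.572,.261,.161],14.3)
w=cam("wrist"); cv2.imwrite("pics/w3.png",w["frame"][:,:,::-1])
E
```

```text
time_s: 4.85
position: [0.5726, 0.262, 0.1618]
tool_rot: [[-0.249, 0.969, 0.002], [0.969, 0.249, 0.001], [0.0, 0.002, -1.0]]
ft_force: [0.5, 0.2, 0.8]
grip_width: 0.0849
turn [ 0.015 -0.001  0.012]
shift(after turn) [-0.016 -0.017  0.016]
```

View pics/w3.png

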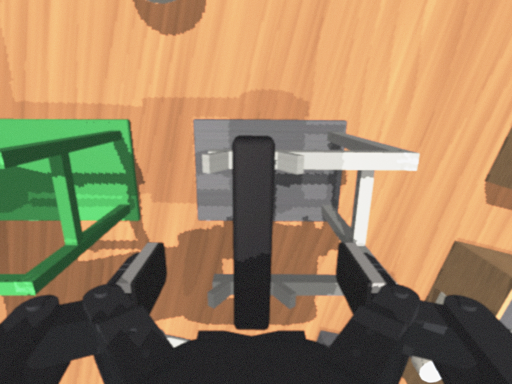

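The bar runs straight between the open fingers at x≈253, centred. I'll close and lift slightly.

```bash
python3 -m pendant '[10,0,0,0,0,0,0,10,0,0,0,0,0,0,10,0,0,0,0,0,0,10,0,0,0,0,0,0,10,0,0,0,0,0,0,10,0,0,0,0,0,0,10,0,0,0,0,0,0,10,0,0,0,0,0,0]' 80; python3 -m pendant '[10,0,0,-0.2,0,0,0,10,0,0,-0.4,0,0,0,10,0,0,-0.4,0,0,0,10,0,0,0,0,0,0,10,0,0,0,0,0,0]'
python3 - <<'E'
from h import *
w=cam("wrist"); cv2.imwrite("pics/w4.png",w["frame"][:,:,::-1]); print(observe()["wrist_torque"])
s=cam("scene"); crop(s,280,90,420,230,4,"pics/s4.png")
E
```

```text
time_s: 5.7
position: [0.5722, 0.2614, 0.1603]
tool_rot: [[-0.248, 0.969, -0.0], [0.969, 0.248, -0.0], [-0.0, -0.0, -1.0]]
ft_force: [0.7, 0.0, 0.2]
grip_width: 0.01
time_s: 6.2
position: [0.5722, 0.2614, 0.2105]
tool_rot: [[-0.248, 0.969, 0.001], [0.969, 0.248, 0.0], [-0.0, 0.001, -1.0]]
ft_force: [-0.2, -0.1, 0.4]
grip_width: 0.0099
[ 0.00812413 -0.00640998  0.02017531]
```

View pics/w4.png

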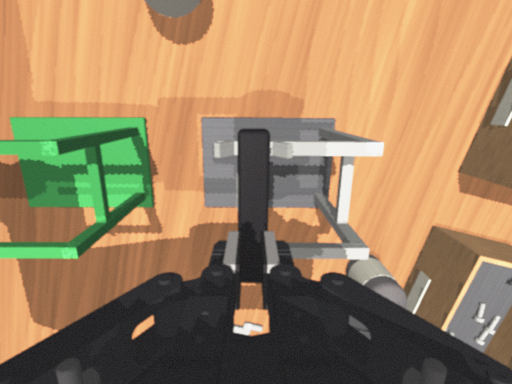

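View pics/s4.png

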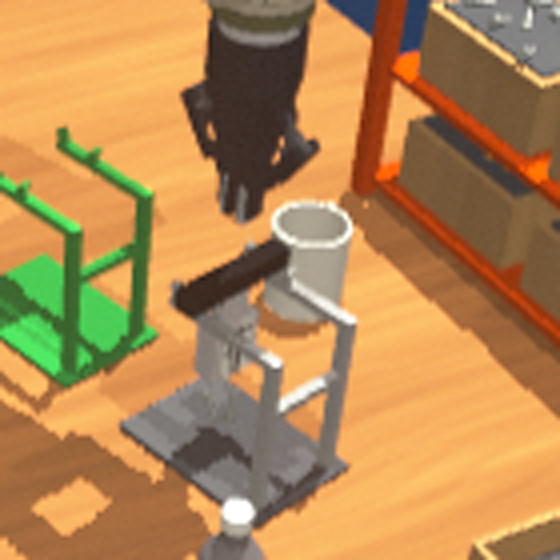

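The fingers shut to 10 mm and the 22 mm bar stayed on the stand, so the grasp missed. In the scene crop the bar is undisturbed, with the fingertips above it at crop (240,215). Before trying again I'll check where the fingertips really are against the measured TCP.

Run:
```python
from h import *
s=cam("scene"); t=cam("top"); o=observe(); p=o["position"]
for im,n in((s,"s"),(t,"t")):
    q=lambda X:(lambda c:(im["K"]@c/c[2])[:2])(im["R"]@np.array(X)+im["t"])
    print(n,q(p),q(p+[0,0,-grasp_offset]),q([.572,.261,.191]),q([.572,.261,.18]))
    f=im["frame"].copy()
    for X,c in((p,(255,0,0)),([.572,.261,.191],(0,255,0))):
        u=q(X); f[int(round(u[1])),int(round(u[0]))]=c
    im["frame"]=f
crop(s,300,100,400,200,6,"pics/s5.png"); crop(t,130,120,240,230,5,"pics/t5.png")
w=cam("wrist"); W=pts(w); m,r=black(w,(225,110,285,215)); d=W[m>0]; print(r,np.nanmedian(d,0).round(4)); print([onz(w,*x,.191).round(3) for x in cv2.boxPoints(r)])
```

```text
s [337.92781543 152.14385654] [338.43188102 147.49281069] [337.37565537 156.68176139] [337.0881023  159.33773708]
t [170.54011232 172.38751482] [169.4401817  171.36474915] [171.68684691 173.351545  ] [172.30453954 173.92665773]
((253.5, 171.5), (85.0, 31.0), 90.0) [0.5653 0.2911 0.1911]
[array([0.549, 0.315, 0.191]), array([0.568, 0.32 , 0.191]), array([0.584, 0.264, 0.191]), array([0.562, 0.258, 0.191])]
```

View pics/s5.png

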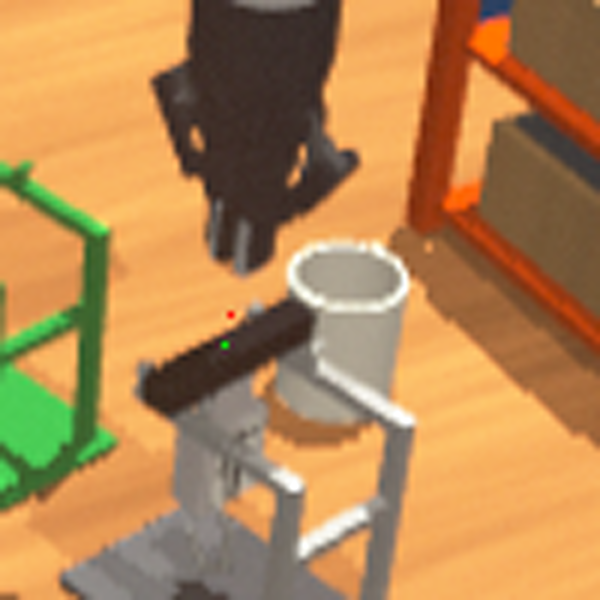

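View pics/t5.png

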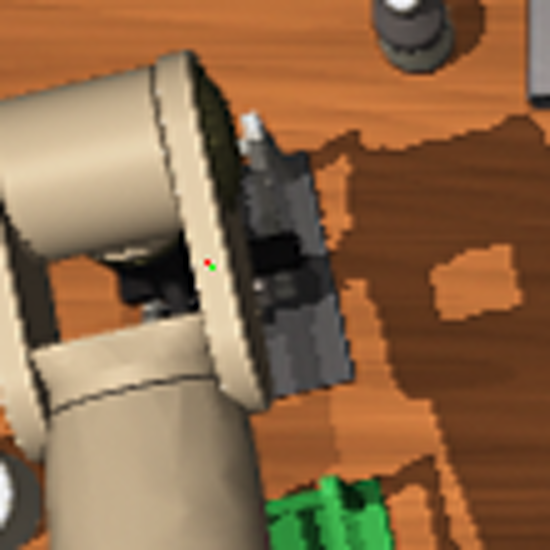

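The fingertips at crop (240,270) sit about 7 px, roughly 30 mm, above the projected TCP, which is the red dot at (230,315). I'll measure the tip height from depth in the scene and wrist views.

Run:
```python
from h import *
o=observe(); p=o["position"]; print(p)
s=cam("scene"); W=pts(s)
for v in range(130,150): 
    print(v,[tuple(W[v,u].round(3)) for u in (336,340,343)], s["frame"][v,340])
w=cam("wrist"); W=pts(w)
for v in range(225,285,6): print(v,[tuple(W[v,u].round(3)) for u in (233,240,270,277)])
```

```text
[0.57198174 0.26131993 0.20954169]
130 [(np.float64(0.566), np.float64(0.249), np.float64(0.296)), (np.float64(0.588), np.float64(0.249), np.float64(0.308)), (np.float64(0.595), np.float64(0.255), np.float64(0.311))] [62 43 38]
131 [(np.float64(0.564), np.float64(0.251), np.float64(0.29)), (np.float64(0.58), np.float64(0.255), np.float64(0.299)), (np.float64(0.595), np.float64(0.256), np.float64(0.307))] [60 45 37]
132 [(np.float64(0.569), np.float64(0.248), np.float64(0.29)), (np.float64(0.582), np.float64(0.254), np.float64(0.296)), (np.float64(0.593), np.float64(0.258), np.float64(0.302))] [62 48 41]
133 [(np.float64(0.564), np.float64(0.252), np.float64(0.282)), (np.float64(0.583), np.float64(0.254), np.float64(0.293)), (np.float64(0.593), np.float64(0.258), np.float64(0.298))] [65 48 44]
134 [(np.float64(0.564), np.float64(0.252), np.float64(0.278)), (np.float64(0.586), np.float64(0.252), np.float64(0.292)), (np.float64(0.594), np.float64(0.258), np.float64(0.295))] [59 41 37]
135 [(np.float64(0.565), np.float64(0.252), np.float64(0.275)), (np.float64(0.583), np.float64(0.255), 
[... 4518 characters left out ...]
), np.float64(0.268), np.float64(0.279)), (np.float64(0.567), np.float64(0.258), np.float64(0.261)), (np.float64(0.577), np.float64(0.272), np.float64(0.279)), (np.float64(0.579), np.float64(0.275), np.float64(0.283))]
273 [(np.float64(0.563), np.float64(0.265), np.float64(0.278)), (np.float64(0.567), np.float64(0.256), np.float64(0.263)), (np.float64(0.576), np.float64(0.274), np.float64(0.288)), (np.float64(0.578), np.float64(0.275), np.float64(0.287))]
279 [(np.float64(0.563), np.float64(0.266), np.float64(0.284)), (np.float64(0.568), np.float64(0.253), np.float64(0.263)), (np.float64(0.575), np.float64(0.275), np.float64(0.292)), (np.float64(0.578), np.float64(0.274), np.float64(0.291))]
```

Wrist and scene depth both put the real fingertips at z≈0.245 while the reported TCP is 0.2095. The tips are therefore about 35 mm behind the reported TCP, with x and y in agreement. From here I use grasp point = TCP + 0.054 in z. I'll open and descend to TCP z≈0.125.

```bash
python3 -m pendant '[85,0,0,0,0,0,0,85,0,0,0,0,0,0,85,0,0,0,0,0,0,85,0,0,0,0,0,0,85,0,0,0,0,0,0,85,0,0,0,0,0,0]'; python3 -m pendant '[85,0,0,0.4,0,0,0,85,0,0,0.4,0,0,0,85,0,0,0.4,0,0,0,85,0,0,0.3,0,0,0,85,0,0,0.2,0,0,0,85,0,0,0,0,0,0]'
python3 - <<'E'
from h import *
s=cam("scene"); crop(s,300,100,400,200,6,"pics/s6.png"); 
w=cam("wrist"); cv2.imwrite("pics/w6.png",w["frame"][:,:,::-1])
E
```

```text
time_s: 7.15
position: [0.5722, 0.2614, 0.2103]
tool_rot: [[-0.248, 0.969, 0.0], [0.969, 0.248, 0.0], [0.0, 0.0, -1.0]]
ft_force: [0.1, 0.1, -0.2]
grip_width: 0.0852
time_s: 7.75
position: [0.5717, 0.2612, 0.1241]
tool_rot: [[-0.248, 0.969, -0.002], [0.969, 0.248, -0.001], [0.0, -0.002, -1.0]]
ft_force: [0.2, -0.2, -0.3]
grip_width: 0.0851
```

View pics/s6.png

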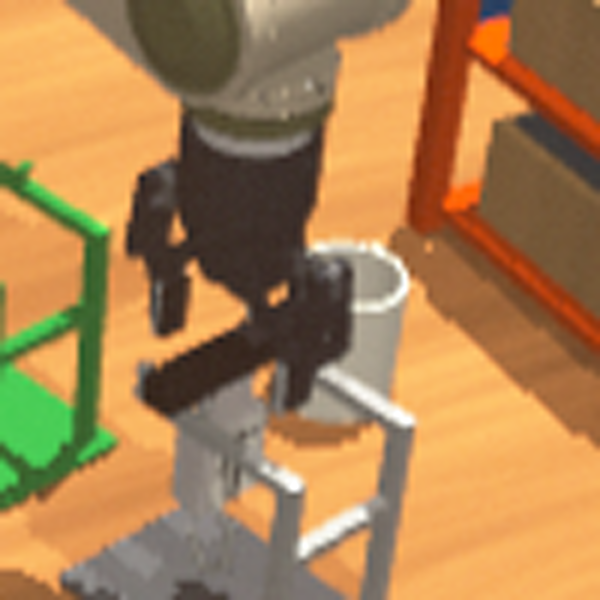

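View pics/w6.png

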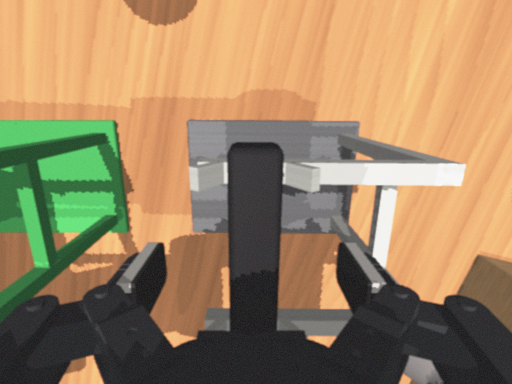

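The fingers now straddle the bar in the scene crop, with tips at (170,325) and (290,400) and the bar running between them. I'll close.

```bash
python3 -m pendant '[10,0,0,0,0,0,0,10,0,0,0,0,0,0,10,0,0,0,0,0,0,10,0,0,0,0,0,0,10,0,0,0,0,0,0,10,0,0,0,0,0,0,10,0,0,0,0,0,0]' 80; python3 -m pendant '[10,0,0,-0.2,0,0,0,10,0,0,-0.4,0,0,0,10,0,0,-0.4,0,0,0,10,0,0,0,0,0,0,10,0,0,0,0,0,0]'
python3 - <<'E'
from h import *
s=cam("scene"); crop(s,290,80,400,190,5,"pics/s7.png");
E
```

```text
time_s: 8.55
position: [0.5725, 0.2615, 0.1258]
tool_rot: [[-0.248, 0.969, 0.001], [0.969, 0.248, 0.0], [0.0, 0.001, -1.0]]
ft_force: [0.3, 0.3, 3.4]
grip_width: 0.0207
time_s: 9.05
position: [0.5719, 0.2613, 0.1747]
tool_rot: [[-0.248, 0.969, -0.001], [0.969, 0.248, -0.0], [-0.0, -0.001, -1.0]]
ft_force: [-0.2, -0.9, -3.5]
grip_width: 0.021
```

View pics/s7.png

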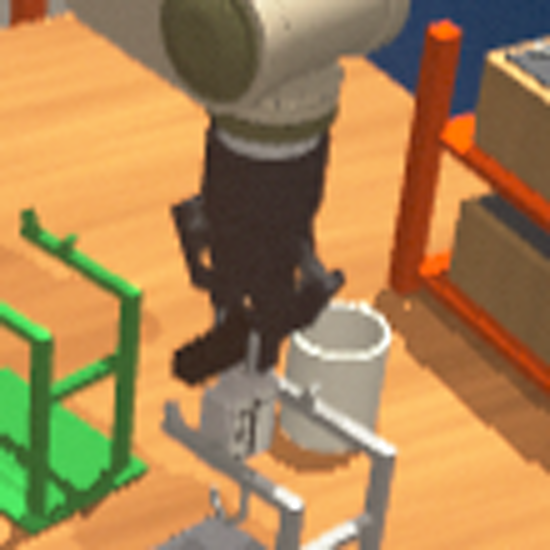

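Held: width is 21 mm, and the hook clears the stand in the picture. I'll raise it, turn to the case's yaw of 4.2° and carry it to the far side of the bail.

```bash
python3 -m pendant '[10,0,0,-0.35,0,0,0.3,10,0,0,-0.35,0,0,0.32,10,0,0,-0.35,0,0,0.32,10,0,0,-0.35,0,0,0.32,10,0,0,0,0,0,0]' 80;  python3 - <<'E'
from h import *
need([.56,-.254,.245],4.2)
E
```

```text
time_s: 9.6
position: [0.5727, 0.2615, 0.2463]
tool_rot: [[-0.074, 0.997, 0.002], [0.997, 0.074, 0.001], [0.0, 0.002, -1.0]]
ft_force: [0.3, -0.4, -2.1]
grip_width: 0.0209
turn [ 0.016 -0.003  0.009]
shift(after turn) [-10.264  -1.008   0.026]
```

```bash
python3 -m pendant '[10,-0.4,-0.04,0,0,0,0,10,-0.7,-0.07,0,0,0,0,10,-0.7,-0.07,0,0,0,0,10,-0.7,-0.07,0,0,0,0,10,-0.7,-0.07,0,0,0,0,10,-0.7,-0.07,0,0,0,0,10,-0.7,-0.07,0,0,0,0,10,-0.7,-0.07,0,0,0,0,10,-0.7,-0.07,0,0,0,0]';  python3 -m pendant '[10,-0.7,-0.07,0,0,0,0,10,-0.7,-0.07,0,0,0,0,10,-0.7,-0.07,0,0,0,0,10,-0.7,-0.07,0,0,0,0,10,-0.7,-0.07,0,0,0,0,10,-0.5,-0.05,0,0,0,0,10,-0.26,-0.02,0,0,0,0,10,0,0,0,0,0,0,10,0,0,0,0,0,0]'
python3 - <<'E'
from h import *
need([.56,-.254,.245],4.2)
w=cam("wrist"); cv2.imwrite("pics/w8.png",w["frame"][:,:,::-1]);np.savez("w8.npz",**w)
s=cam("scene"); crop(s,130,110,270,250,4,"pics/s8.png");
E
```

```text
time_s: 10.5
position: [0.5635, -0.0392, 0.2417]
tool_rot: [[-0.079, 0.997, -0.006], [0.997, 0.079, 0.003], [0.003, -0.006, -1.0]]
ft_force: [0.6, -0.6, -0.9]
grip_width: 0.0202
time_s: 11.4
position: [0.5597, -0.253, 0.2446]
tool_rot: [[-0.076, 0.997, -0.001], [0.997, 0.076, 0.001], [0.001, -0.001, -1.0]]
ft_force: [0.6, 0.8, -2.4]
grip_width: 0.0198
turn [-0.006 -0.008  0.018]
shift(after turn) [-0.021  0.004 -0.007]
```

View pics/w8.png

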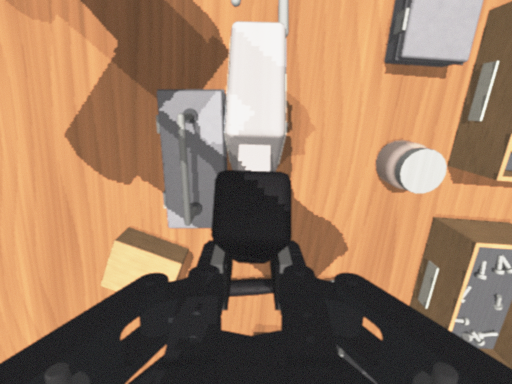

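View pics/s8.png

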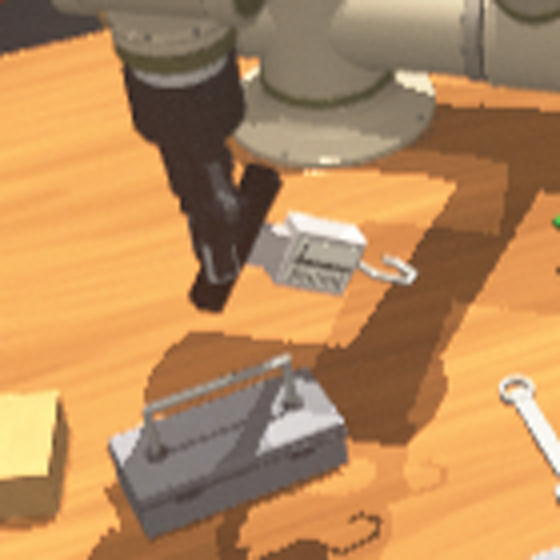

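The scale swung about the jaw axis during the fast carry, and its hook now points towards +y: crop (400,270). I'll wait half a second to see whether it is still swinging or is stuck.

```bash
python3 -m pendant '[10,0,0,0,0,0,0,10,0,0,0,0,0,0,10,0,0,0,0,0,0]';python3 - <<'E'
from h import *
s=cam("scene"); crop(s,130,110,270,250,4,"pics/s9.png"); 
E
```

```text
time_s: 11.8
position: [0.5598, -0.2536, 0.2454]
tool_rot: [[-0.075, 0.997, 0.0], [0.997, 0.075, -0.0], [-0.0, 0.0, -1.0]]
ft_force: [-0.7, 0.8, -2.5]
grip_width: 0.0205
```

View pics/s9.png

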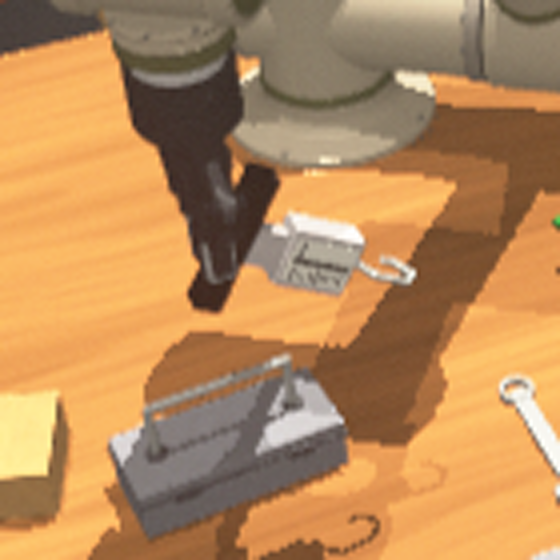

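```bash
python3 -m pendant '[10,0,0,0,0,0,0,10,0,0,0,0,0,0,10,0,0,0,0,0,0]' 20;python3 - <<'E'
from h import *
s=cam("scene"); crop(s,130,110,270,250,4,"pics/s10.png"); W=pts(s); f=s["frame"].astype(int)
reg=np.zeros(f.shape[:2],bool); reg[150:190,190:240]=1
g=reg&(W[...,2]>.1)&(f.min(-1)>110)&(f.max(-1)-f.min(-1)<40); X=W[g]; print(g.sum(), X.mean(0), X.min(0),X.max(0))
E
```

```text
time_s: 12.15
position: [0.5597, -0.254, 0.2453]
tool_rot: [[-0.075, 0.997, 0.0], [0.997, 0.075, 0.0], [0.0, 0.0, -1.0]]
ft_force: [1.2, -0.4, -2.1]
grip_width: 0.0203
391 [ 0.56561271 -0.1812487   0.27006115] [ 0.53702243 -0.23192657  0.21509209] [ 0.57583071 -0.10233629  0.30020325]
```

View pics/s10.png

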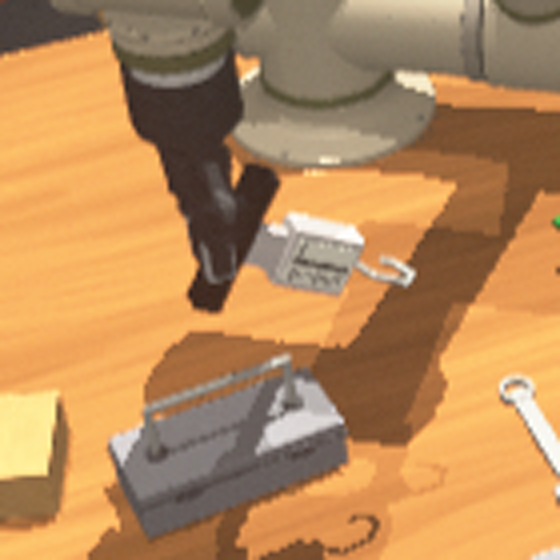

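The cause is now clear. The housing bottom was still below the prong tops when I moved sideways, so the prong tipped the scale in the grip by about 68°. The friction holds it there. To undo it I'll push the housing against the outside of the same fixed steel prong in the opposite direction (+y), with a light grip, starting from the free side.

Run:
```python
from h import *
need([.677,.0505,.2453],14.3)
t=cam("top"); crop(t,130,90,300,260,4,"pics/t10.png")
```

```text
turn [-0.    -0.    -1.251]
shift(after turn) [5.322 3.777 0.   ]
```

View pics/t10.png

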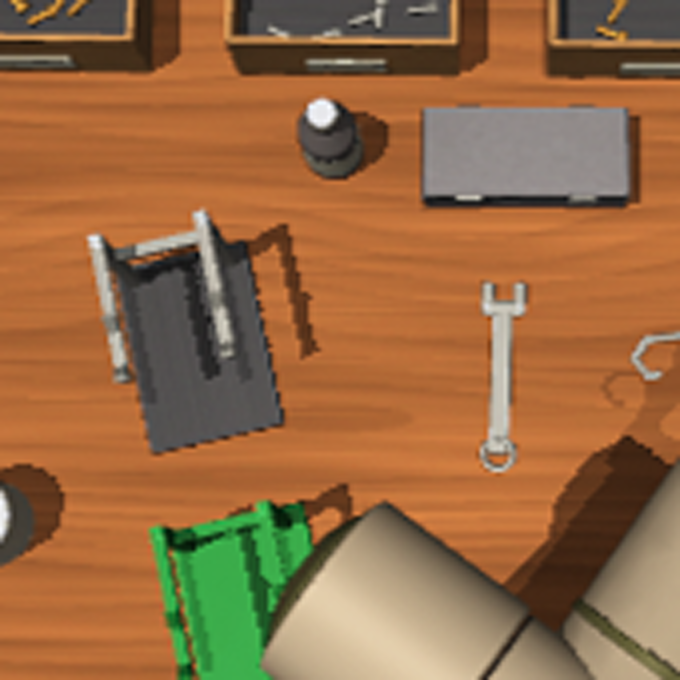

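```bash
python3 -m pendant '[10,0.2,0.15,0,0,0,-0.25,10,0.45,0.32,0,0,0,-0.25,10,0.5,0.36,0,0,0,-0.25,10,0.5,0.36,0,0,0,-0.25,10,0.5,0.36,0,0,0,-0.25,10,0.5,0.36,0,0,0,0,10,0.5,0.36,0,0,0,0,10,0.5,0.36,0,0,0,0,10,0.5,0.36,0,0,0,0,10,0.5,0.36,0,0,0,0,10,0.4,0.28,0,0,0,0,10,0.2,0.13,0,0,0,0]' 60
python3 - <<'E'
from h import *
need([.677,.0505,.145],14.3)
s=cam("scene"); crop(s,250,90,390,230,4,"pics/s11.png")
E
```

```text
time_s: 13.45
position: [0.6888, 0.0445, 0.2449]
tool_rot: [[-0.25, 0.968, -0.0], [0.968, 0.25, 0.001], [0.001, -0.0, -1.0]]
ft_force: [-0.2, -0.1, -3.0]
grip_width: 0.0201
turn [-0.002 -0.004  0.026]
shift(after turn) [ 0.175 -0.2    1.999]
```

View pics/s11.png

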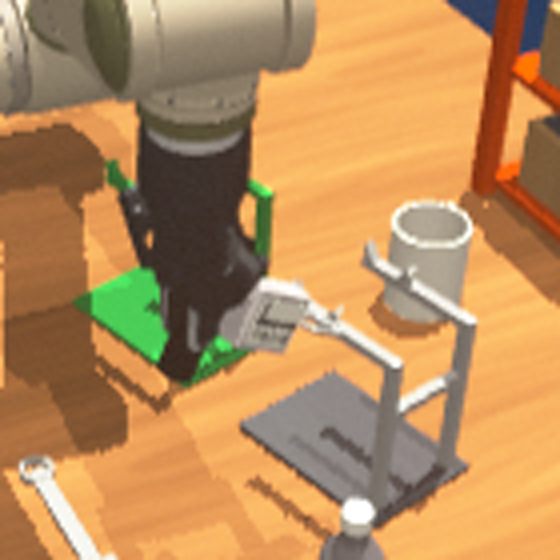

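The scale is on the free side of the near prong, with the hook end short of it. I'll lower, then push slowly towards +y (tool +x).

```bash
python3 -m pendant '[10,0,-0.1,0.4,0,0,0,10,0,-0.1,0.5,0,0,0,10,0,0,0.5,0,0,0,10,0,0,0.4,0,0,0,10,0,0,0.2,0,0,0,10,0,0,0,0,0,0]' 25
python3 - <<'E'
from h import *
s=cam("scene"); crop(s,270,100,390,220,5,"pics/s12.png")
E
```

```text
time_s: 14.1
position: [0.6782, 0.0385, 0.1442]
tool_rot: [[-0.247, 0.969, -0.002], [0.969, 0.247, 0.0], [0.001, -0.002, -1.0]]
ft_force: [-0.5, -0.1, -2.4]
grip_width: 0.0202
```

View pics/s12.png

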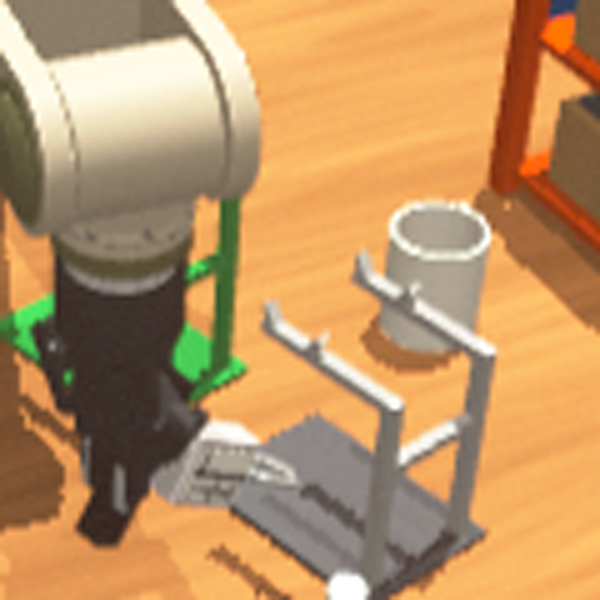

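```bash
python3 -m pendant '[10,0.3,0,0,0,0,0,10,0.4,0,0,0,0,0,10,0.4,0,0,0,0,0,10,0.3,0,0,0,0,0,10,0.3,0,0,0,0,0,10,0.2,0,0,0,0,0,10,0.2,0,0,0,0,0,10,0.2,0,0,0,0,0,10,0.2,0,0,0,0,0,10,0.1,0,0,0,0,0]' 25
python3 - <<'E'
from h import *
s=cam("scene"); crop(s,270,100,390,220,5,"pics/s13.png")
E
```

```text
time_s: 15.15
position: [0.653, 0.1537, 0.1524]
tool_rot: [[-0.237, 0.971, 0.018], [0.971, 0.237, -0.016], [-0.02, 0.014, -1.0]]
ft_force: [5.0, -12.7, -3.9]
grip_width: 0.0205
```

View pics/s13.png

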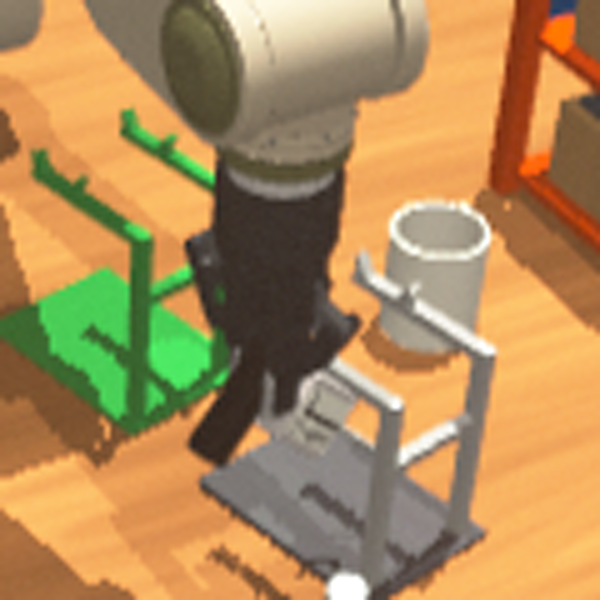

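```bash
python3 -m pendant '[10,0.1,0,0,0,0,0,10,0.1,0,0,0,0,0,10,0.1,0,0,0,0,0,10,0,0,0,0,0,0]' 20
python3 - <<'E'
from h import *
p=observe()["position"][:2]-[.572,.261]; print(p@[.969,.247],p@[-.247,.969])
s=cam("scene"); crop(s,270,100,390,220,5,"pics/s14.png")
E
```

```text
time_s: 15.6
position: [0.6439, 0.1758, 0.1445]
tool_rot: [[-0.244, 0.97, 0.001], [0.97, 0.244, -0.009], [-0.009, -0.001, -1.0]]
ft_force: [5.3, -16.4, -9.4]
grip_width: 0.0207
0.04859781463124901 -0.100345382495358
```

View pics/s14.png

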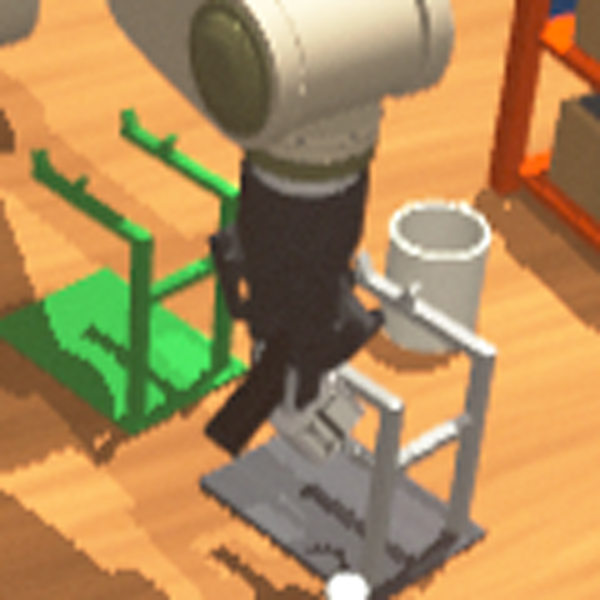

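```bash
python3 -m pendant '[10,0.05,0,-0.12,0,0,0,10,0.05,0,-0.12,0,0,0,10,0.1,0,-0.12,0,0,0,10,0.1,0,-0.12,0,0,0,10,0.1,0,0,0,0,0,10,0,0,0,0,0,0]' 20
python3 - <<'E'
from h import *
p=observe()["position"][:2]-[.572,.261]; print(p@[.969,.247],p@[-.247,.969])
s=cam("scene"); crop(s,270,100,390,220,5,"pics/s15.png")
E
```

```text
time_s: 16.25
position: [0.6382, 0.1962, 0.1691]
tool_rot: [[-0.245, 0.97, -0.0], [0.969, 0.245, -0.007], [-0.007, -0.002, -1.0]]
ft_force: [1.0, -15.2, -4.1]
grip_width: 0.0206
0.0481563781772649 -0.07913164011743436
```

View pics/s15.png

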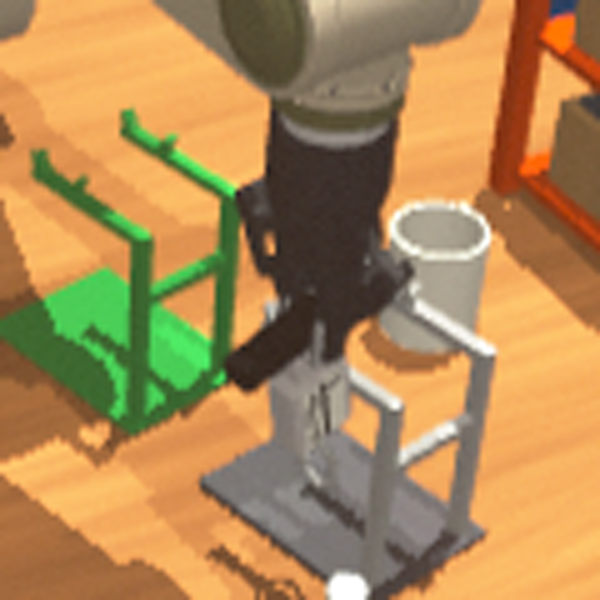

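```bash
python3 -m pendant '[10,0.08,0,0,0,0,0,10,0.08,0,0,0,0,0,10,0,0,0,0,0,0]' 20
python3 - <<'E'
from h import *
p=observe()["position"][:2]-[.572,.261]; print(p@[.969,.247],p@[-.247,.969])
s=cam("scene"); crop(s,270,100,390,220,5,"pics/s16.png")
E
```

```text
time_s: 16.6
position: [0.6374, 0.2023, 0.1704]
tool_rot: [[-0.244, 0.97, 0.003], [0.97, 0.244, -0.01], [-0.01, 0.001, -1.0]]
ft_force: [3.0, -19.8, 1.4]
grip_width: 0.0204
0.04883782629957607 -0.07300440102053957
```

View pics/s16.png

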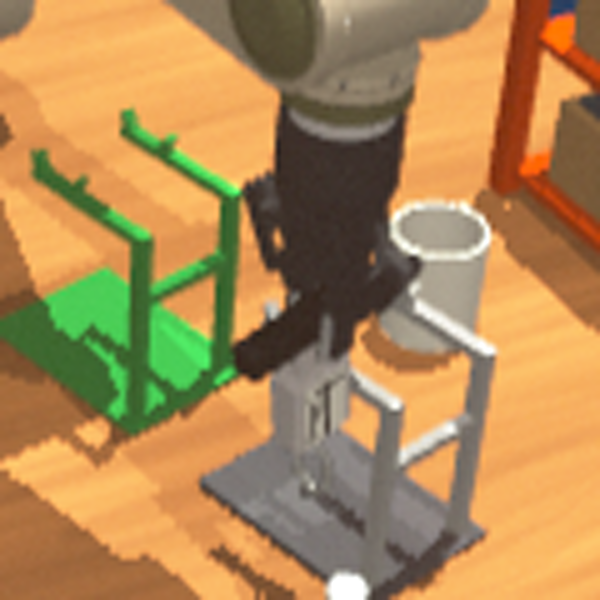

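```bash
python3 -m pendant '[10,-0.3,0,0,0,0,0,10,-0.5,0,0,0,0,0,10,-0.5,0,-0.1,0,0,0,10,-0.3,0,-0.2,0,0,0,10,0,0,0,0,0,0,10,0,0,0,0,0,0]' 80
cat >> h.py <<'E'
def bartilt():
    w=cam("wrist"); W=pts(w); o=observe(); R=o["tool_rot"]; L=(W-o["position"])@R
    g=(w["frame"].max(-1)<110)&(L[...,0]>.018)&(L[...,0]<.065)&(abs(L[...,1])<.014)&(abs(L[...,2]+.055)<.06)
    x,z=L[g][:,0],L[g][:,2]
    # top face: for bins of x take min z (highest)
    pr=[(b,np.percentile(z[abs(x-b)<.003],10)) for b in np.arange(.022,.060,.006) if (abs(x-b)<.003).sum()>5]
    pr=np.array(pr); k=np.polyfit(pr[:,0],pr[:,1],1); print("npts",g.sum(),"tilt deg (pos: camera-side end low)",np.degrees(np.arctan(k[0])),"z at centre",k[1],"xmax",x.max(),"ymean",L[g][:,1].mean())
    print(pr.round(4).tolist())
    return w
E
python3 - <<'E'
from h import *
w=bartilt(); cv2.imwrite("pics/w17.png",w["frame"][:,:,::-1])
s=cam("scene"); crop(s,250,80,390,220,5,"pics/s17.png")
E
```

```text
time_s: 17.25
position: [0.6557, 0.13, 0.1847]
tool_rot: [[-0.247, 0.969, 0.001], [0.969, 0.247, 0.001], [0.001, 0.001, -1.0]]
ft_force: [-0.3, 1.6, -3.0]
grip_width: 0.0204
npts 4794 tilt deg (pos: camera-side end low) -6.5914803500420955 z at centre -0.07428488469694003 xmax 0.04859398266845329 ymean -0.0005226842312340161
[[0.022, -0.0765], [0.028, -0.0775], [0.034, -0.0786], [0.04, -0.0796], [0.046, -0.0789]]
```

View pics/w17.png

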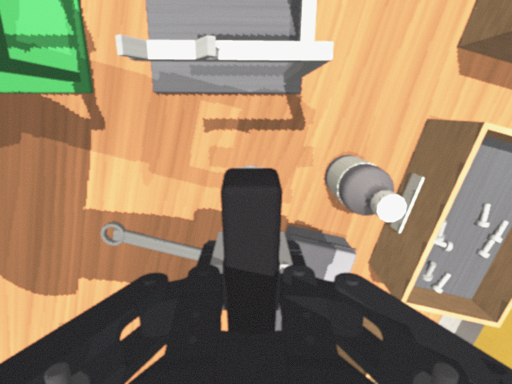

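View pics/s17.png

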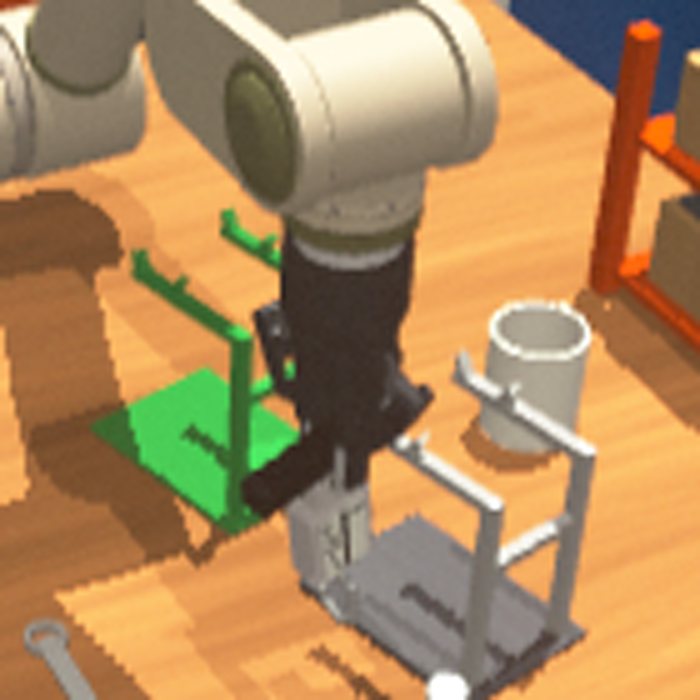

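The bar is still tilted about 10° and has slid about 8 mm in the grip. I'll tilt the tool to make the scale upright, enter the stand from above, hang it, let go and grasp it afresh.

```bash
python3 -m pendant '[10,0,0,-0.3,0,-0.3,0,10,0,0,-0.5,0,-0.3,0,10,0,0,-0.5,0,-0.3,0,10,0,0,-0.5,0,-0.3,0,10,0,0,-0.4,0,0,0,10,0,0,-0.2,0,0,0,10,0,0,0,0,0,0]' 80
cat >> h.py <<'E'
def bartilt2(yaw=14.3):
    w=cam("wrist"); W=pts(w); o=observe(); R=o["tool_rot"]; L=(W-o["position"])@R
    g=(w["frame"].max(-1)<110)&(L[...,0]>.018)&(L[...,0]<.075)&(abs(L[...,1])<.014)&(abs(L[...,2]+.055)<.06)
    a=np.radians(yaw); ey=np.array([-np.sin(a),np.cos(a),0]); ex=np.array([np.cos(a),np.sin(a),0])
    X=W[g]; l=X@ey; z=X[:,2]; hi=np.percentile(l,99.5)
    pr=np.array([(b,np.percentile(z[abs(l-b)<.002],90)) for b in np.arange(hi-.022,hi-.005,.004)]); k=np.polyfit(pr[:,0],pr[:,1],1)
    th=np.arctan(k[0]); e=hi; zt=np.polyval(k,e)
    # end-top corner -> centre of bar: back 58 mm along bar, 11 mm down normal
    c=np.array([e,zt])-.058*np.array([np.cos(th),np.sin(th)])+.011*np.array([np.sin(th),-np.cos(th)])
    xm=np.median(X@ex); C=c[0]*ey+xm*ex+[0,0,c[1]]
    print("tilt deg",np.degrees(th),"bar centre est",C.round(4),"tcp",o["position"].round(4),"diff",(C-o["position"]).round(4)); print(pr.round(4).tolist()); return w,C
E
python3 - <<'E'
from h import *
w,C=bartilt2(); cv2.imwrite("pics/w18.png",w["frame"][:,:,::-1])
s=cam("scene"); crop(s,250,60,390,200,5,"pics/s18.png")
E
```

```text
time_s: 18.05
position: [0.6531, 0.141, 0.3045]
tool_rot: [[-0.244, 0.969, 0.043], [0.955, 0.248, -0.161], [-0.167, 0.002, -0.986]]
ft_force: [-0.5, 0.5, -2.1]
grip_width: 0.0205
tilt deg 0.6465232572320706 bar centre est [0.6522 0.1414 0.3642] tcp [0.6529 0.1406 0.3031] diff [-0.0008  0.0009  0.0611]
[[0.0118, 0.3756], [0.0158, 0.3757], [0.0198, 0.3756], [0.0238, 0.3757], [0.0278, 0.3758]]
```

View pics/s18.png

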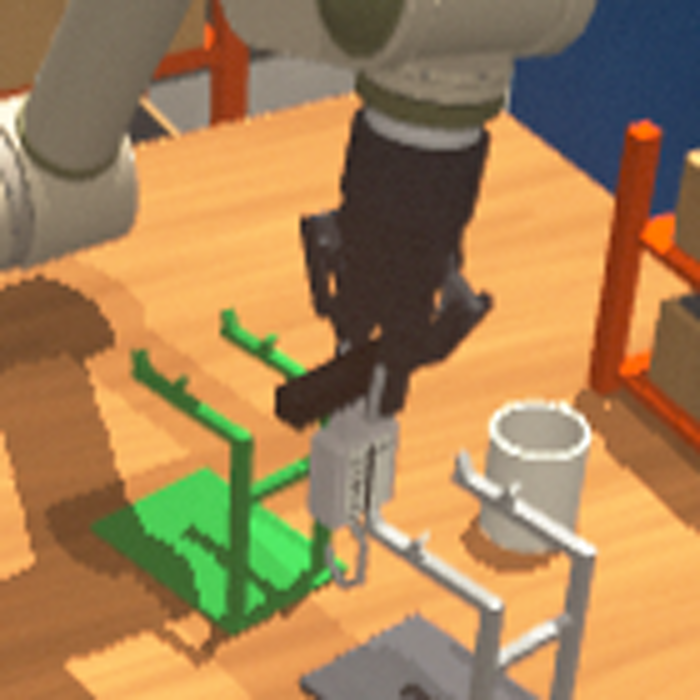

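The scale is now upright: the wrist depth gives a tilt of 0.6° and a bar centre of (0.652,0.141,0.364). The grip is sound, so I'll skip re-hanging and carry it, well clear this time and more slowly, to the far side of the bail.

```bash
cat >> h.py <<'E'
def need2(pos,dyaw=0):
    o=observe(); R=o["tool_rot"]; a=np.radians(dyaw); Z=np.array([[np.cos(a),-np.sin(a),0],[np.sin(a),np.cos(a),0],[0,0,1]])
    T=Z@R; print("turn",(R.T@[0,0,dyaw]/8).round(3),"shift after turn",(T.T@(np.array(pos)-o["position"])/.05).round(3),"(before)",(R.T@(np.array(pos)-o["position"])/.05).round(3))
E
python3 -m pendant '[10,0,0,0,0.07,0,0.4,10,0,0,0,0.07,0,0.45,10,0,0,0,0.07,0,0.4,10,0,0,0,0,0,0]';python3 -c "
from h import *
need2([.56,-.254,.28])"
```

```text
time_s: 18.55
position: [0.653, 0.1398, 0.3018]
tool_rot: [[-0.071, 0.997, 0.009], [0.983, 0.071, -0.166], [-0.167, -0.003, -0.986]]
ft_force: [-0.1, -0.1, -3.6]
grip_width: 0.0205
turn [0. 0. 0.] shift after turn [-7.541 -2.417  1.725] (before) [-7.541 -2.417  1.725]
```

```bash
python3 -m pendant '[10,-0.15,-0.05,0.03,0,0,0,10,-0.3,-0.1,0.07,0,0,0,10,-0.45,-0.14,0.1,0,0,0,10,-0.5,-0.16,0.11,0,0,0,10,-0.5,-0.16,0.11,0,0,0,10,-0.5,-0.16,0.11,0,0,0,10,-0.5,-0.16,0.11,0,0,0,10,-0.5,-0.16,0.11,0,0,0,10,-0.5,-0.16,0.11,0,0,0,10,-0.5,-0.16,0.11,0,0,0]' 80;  python3 -m pendant '[10,-0.5,-0.16,0.11,0,0,0,10,-0.5,-0.16,0.11,0,0,0,10,-0.5,-0.16,0.11,0,0,0,10,-0.5,-0.16,0.11,0,0,0,10,-0.5,-0.16,0.11,0,0,0,10,-0.4,-0.13,0.1,0,0,0,10,-0.3,-0.1,0.08,0,0,0,10,-0.2,-0.06,0.04,0,0,0,10,0,0,0,0,0,0,10,0,0,0,0,0,0]'
python3 - <<'E'
from h import *
w,C=bartilt2(4.2); cv2.imwrite("pics/w19.png",w["frame"][:,:,::-1]); np.savez("w19.npz",**w)
s=cam("scene"); crop(s,110,80,270,240,4,"pics/s19.png")
E
```

```text
time_s: 19.55
position: [0.5981, -0.0909, 0.2921]
tool_rot: [[-0.072, 0.997, 0.012], [0.983, 0.073, -0.166], [-0.167, -0.0, -0.986]]
ft_force: [0.6, -0.1, -3.0]
grip_width: 0.0202
time_s: 20.55
position: [0.5573, -0.2664, 0.2828]
tool_rot: [[-0.072, 0.997, 0.012], [0.983, 0.073, -0.166], [-0.166, 0.0, -0.986]]
ft_force: [-0.3, 0.9, -2.3]
grip_width: 0.0203
tilt deg 0.38401969296981214 bar centre est [ 0.5568 -0.266   0.3428] tcp [ 0.5575 -0.2661  0.2829] diff [-0.0007  0.0001  0.0599]
[[-0.2702, 0.3541], [-0.2662, 0.3541], [-0.2622, 0.3541], [-0.2582, 0.3542], [-0.2542, 0.3542]]
```

View pics/w19.png

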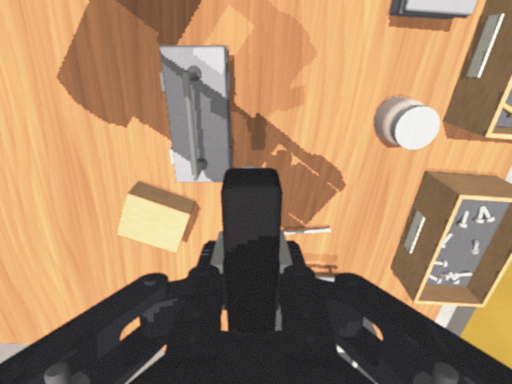

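View pics/s19.png

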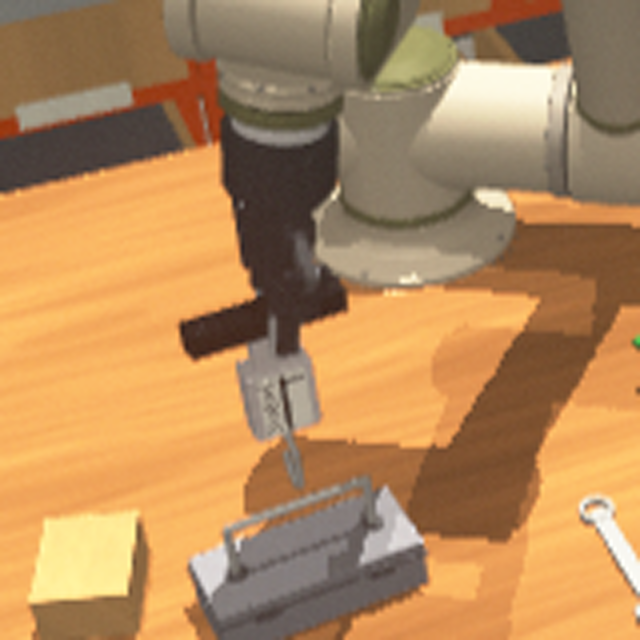

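The scale stays upright, tilt 0.4°. In the wrist view the bail runs from (190,70) to (200,178). I'll measure it from this view and from w8.

Run:
```python
from h import *
a=dict(np.load("w8.npz")); b=dict(np.load("w19.npz"))
E2=[]
for im,(x0,y0,x1,y1) in ((a,(150,90,215,230)),(b,(165,50,222,185))):
    W=pts(im); g=np.zeros(W.shape[:2],bool); g[y0:y1,x0:x1]=1; g&=(W[...,2]>.088)&(W[...,2]<.12); X=W[g]
    v=np.linalg.svd(X[:,:2]-X[:,:2].mean(0),full_matrices=False)[2][0]; v*=np.sign(v[1]); l=X[:,:2]@v
    m=(l.max()+l.min())/2; n=np.array([-v[1],v[0]]); mid=m*v+np.median(X[:,:2]@n)*n
    print(g.sum(),"len",np.ptp(l),"yaw",np.degrees(np.arctan2(v[1],v[0]))-90,"mid",mid.round(4),"z",np.percentile(X[:,2],[10,50,90]).round(4))
    uv=np.argwhere(g)[:,::-1]; i=[np.argmin(l),np.argmax(l)]; E2.append(uv[i].astype(float))
for k in (0,1): print('tri end',tri(a,E2[0][k],b,E2[1][k]).round(4))
```

```text
841 len 0.1265897740569246 yaw 4.182224031947271 mid [ 0.4845 -0.256 ] z [0.1012 0.1035 0.1047]
757 len 0.12689643869601824 yaw 4.215196066062234 mid [ 0.4843 -0.2561] z [0.1015 0.1035 0.1049]
tri end [ 0.495  -0.3016  0.1431]
tri end [ 0.4771 -0.1934  0.089 ]
```

The bail's middle is at (0.4845,−0.256), its top at 0.1035 and its yaw is 4.2°. Both wrist views and the top camera agree within 3 mm. The end-pixel triangulation is ill-matched, so I discard it. I'll lower on the far side, 50 mm off.

```bash
python3 -c "
from h import *
need2([.535,-.2523,.161])"
```

```text
turn [0. 0. 0.] shift after turn [ 0.709 -0.43   2.354] (before) [ 0.709 -0.43   2.354]
```

```bash
python3 -m pendant '[10,0.09,-0.06,0.29,0,0,0,10,0.12,-0.08,0.4,0,0,0,10,0.12,-0.08,0.4,0,0,0,10,0.12,-0.08,0.4,0,0,0,10,0.12,-0.08,0.4,0,0,0,10,0.09,-0.05,0.3,0,0,0,10,0.05,0,0.16,0,0,0,10,0,0,0,0,0,0,10,0,0,0,0,0,0]' 80;  python3 - <<'E'
from h import *
need2([.535,-.2523,.161])
w,C=bartilt2(4.2)
s=cam("scene"); crop(s,120,110,260,250,5,"pics/s20.png")
t=cam("top"); crop(t,270,130,390,250,5,"pics/t20.png")
E
```

```text
time_s: 21.55
position: [0.5353, -0.2531, 0.1619]
tool_rot: [[-0.072, 0.997, 0.014], [0.983, 0.073, -0.167], [-0.168, 0.001, -0.986]]
ft_force: [0.5, -0.1, -2.8]
grip_width: 0.0204
turn [0. 0. 0.] shift after turn [ 0.019 -0.005  0.015] (before) [ 0.019 -0.005  0.015]
tilt deg 0.4661213200822365 bar centre est [ 0.5347 -0.2526  0.2217] tcp [ 0.5354 -0.2533  0.1621] diff [-0.0007  0.0006  0.0596]
[[-0.2552, 0.233], [-0.2512, 0.233], [-0.2472, 0.2331], [-0.2432, 0.2331], [-0.2392, 0.2332]]
```

View pics/s20.png

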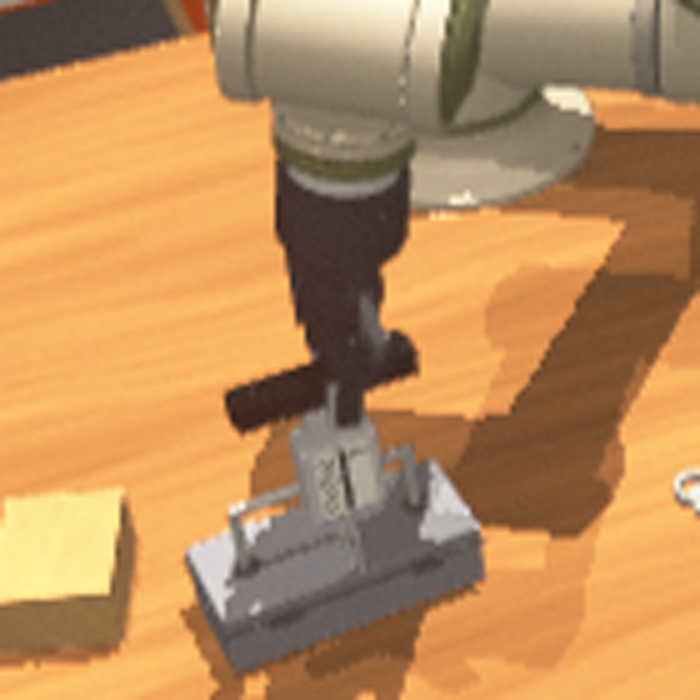

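Run:
```python
from h import *
s=cam("scene"); W=pts(s)
g=np.zeros(W.shape[:2],bool); g[190:235,175:205]=1
g&=(W[...,0]>.505)&(W[...,2]>.054)&(W[...,2]<.16); X=W[g]
for lo in np.arange(.054,.15,.01):
    m=(X[:,2]>=lo)&(X[:,2]<lo+.01)
    if m.any(): print(lo.round(3),m.sum(),X[m].mean(0).round(4))
```

```text
0.054 5 [ 0.5148 -0.2318  0.0555]
0.064 7 [ 0.5317 -0.2527  0.071 ]
0.074 10 [ 0.5336 -0.252   0.0789]
0.084 6 [ 0.5413 -0.2512  0.0876]
0.094 3 [ 0.5506 -0.2492  0.0958]
0.104 11 [ 0.5442 -0.2505  0.1077]
0.114 2 [ 0.5423 -0.2555  0.1188]
0.124 30 [ 0.5469 -0.2554  0.1293]
0.134 46 [ 0.5473 -0.2513  0.139 ]
0.144 39 [ 0.5467 -0.254   0.1492]
```

The hook bottom measures 0.064 m at (0.532,−0.2525), as expected. I'll draw the hook in by 50 mm (tool −y).

```bash
python3 -m pendant '[10,0,-0.1,0,0,0,0,10,0,-0.2,0,0,0,0,10,0,-0.2,0,0,0,0,10,0,-0.2,0,0,0,0,10,0,-0.2,0,0,0,0,10,0,-0.1,0,0,0,0,10,0,0,0,0,0,0,10,0,0,0,0,0,0]' 80;  python3 - <<'E'
from h import *
w,C=bartilt2(4.2)
s=cam("scene"); crop(s,120,110,260,250,5,"pics/s21.png"); print(observe()["ft_force"])
need2(observe()["position"]+[0,0,.05])
E
```

```text
time_s: 22.55
position: [0.485, -0.2569, 0.1612]
tool_rot: [[-0.071, 0.997, 0.013], [0.983, 0.072, -0.166], [-0.167, 0.001, -0.986]]
ft_force: [0.9, 0.7, -2.5]
grip_width: 0.0206
tilt deg 0.14626134657644838 bar centre est [ 0.4844 -0.2564  0.2213] tcp [ 0.4851 -0.2568  0.1611] diff [-0.0007  0.0004  0.0602]
[[-0.2552, 0.2323], [-0.2512, 0.2324], [-0.2472, 0.2324], [-0.2432, 0.2324], [-0.2392, 0.2324]]
[-0.49137573 -0.05008138 -1.85278573]
turn [0. 0. 0.] shift after turn [-0.167  0.    -0.986] (before) [-0.167  0.    -0.986]
```

View pics/s21.png

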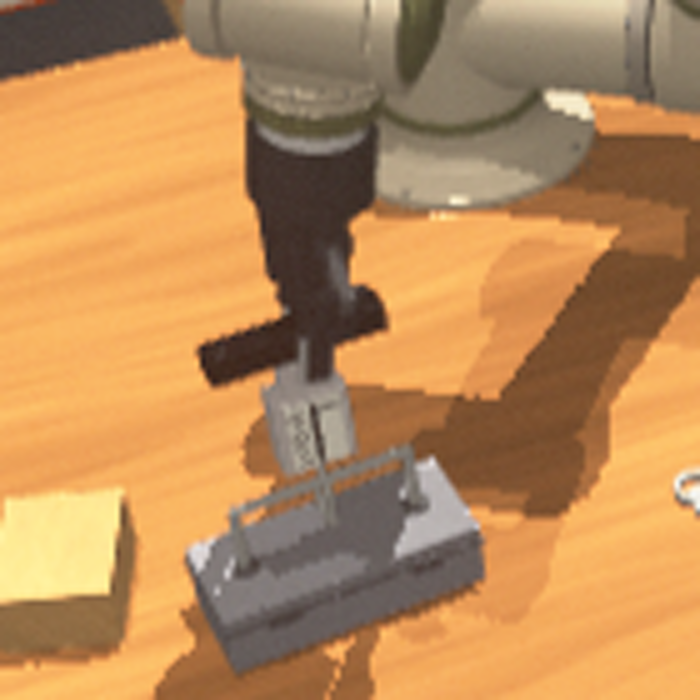

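The hook hangs under the bail at crop (328,515). I'll raise slowly and watch the force.

```bash
python3 -m pendant '[10,-0.033,0,-0.2,0,0,0,10,-0.033,0,-0.2,0,0,0,10,-0.033,0,-0.2,0,0,0,10,-0.033,0,-0.2,0,0,0,10,0,0,0,0,0,0,10,0,0,0,0,0,0]' 100;python3 -m pendant '[10,-0.033,0,-0.2,0,0,0,10,0,0,0,0,0,0,10,0,0,0,0,0,0]' 100; python3 -m pendant '[10,-0.033,0,-0.2,0,0,0,10,0,0,0,0,0,0,10,0,0,0,0,0,0]' 100
python3 - <<'E'
from h import *
s=cam("scene"); crop(s,120,110,260,250,5,"pics/s22.png"); print(observe()["ft_force"])
E
```

```text
time_s: 23.25
position: [0.4849, -0.2565, 0.2016]
tool_rot: [[-0.071, 0.997, 0.013], [0.983, 0.072, -0.166], [-0.167, 0.001, -0.986]]
ft_force: [1.3, -0.6, -3.3]
grip_width: 0.0204
time_s: 23.55
position: [0.4847, -0.2564, 0.2116]
tool_rot: [[-0.071, 0.997, 0.012], [0.983, 0.072, -0.166], [-0.166, -0.0, -0.986]]
ft_force: [0.8, -0.4, -6.0]
grip_width: 0.0199
time_s: 23.85
position: [0.4848, -0.2565, 0.2221]
tool_rot: [[-0.071, 0.997, 0.012], [0.983, 0.072, -0.167], [-0.167, 0.0, -0.986]]
ft_force: [0.2, -0.4, -5.8]
grip_width: 0.0202
[-0.0498095   0.1246314  -6.51067875]
```

View pics/s22.png

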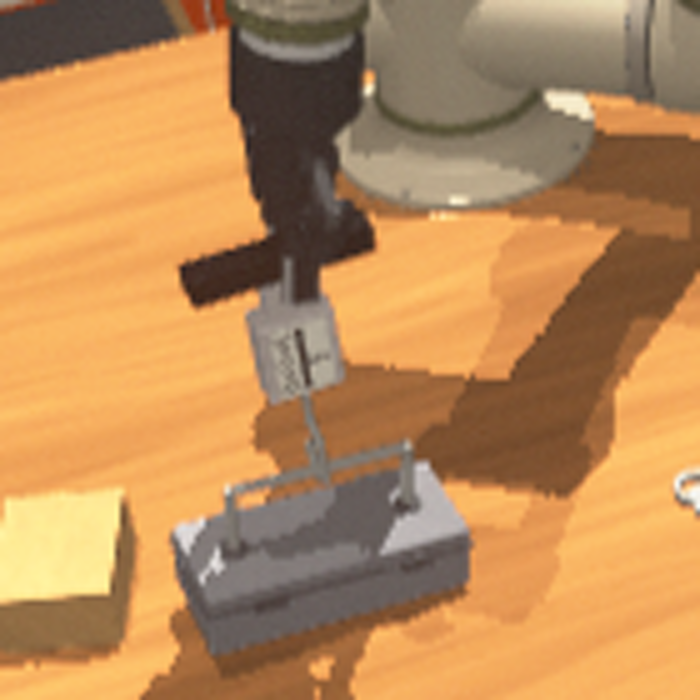

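The −y end (left) lifts first, so the heavy end is +y. I'll lift on until it hangs freely, which will give the offset exactly.

```bash
python3 -m pendant '[10,-0.033,0,-0.2,0,0,0,10,-0.033,0,-0.2,0,0,0,10,-0.033,0,-0.2,0,0,0,10,0,0,0,0,0,0,10,0,0,0,0,0,0]' 100; python3 -m pendant '[10,-0.033,0,-0.2,0,0,0,10,-0.033,0,-0.2,0,0,0,10,-0.033,0,-0.2,0,0,0,10,0,0,0,0,0,0,10,0,0,0,0,0,0,10,0,0,0,0,0,0]'  100;python3 - <<'E'
from h import *
s=cam("scene"); crop(s,110,100,260,250,5,"pics/s23.png"); print(observe()["ft_force"],observe()["ft_force"]); np.savez("s23.npz",**s)
W=pts(s); f=s["frame"].astype(int)
# lowest case points by y
g=np.zeros(W.shape[:2],bool); g[195:250,140:225]=1; g&=(f.max(-1)-f.min(-1)<30)&(W[...,2]>-.01)&(W[...,2]<.16)&(W[...,0]<.54); X=W[g]
for y in np.arange(-.35,-.16,.02):
    m=abs(X[:,1]-y)<.01
    if m.any(): print(y.round(2),m.sum(),X[m][:,2].min().round(4),X[m][:,2].max().round(4))
E
```

```text
time_s: 24.4
position: [0.4848, -0.2564, 0.2526]
tool_rot: [[-0.071, 0.997, 0.013], [0.983, 0.072, -0.167], [-0.167, 0.001, -0.986]]
ft_force: [0.7, -0.3, -6.9]
grip_width: 0.0201
time_s: 25.0
position: [0.4846, -0.2562, 0.2821]
tool_rot: [[-0.071, 0.997, 0.011], [0.984, 0.072, -0.166], [-0.166, -0.001, -0.986]]
ft_force: [-0.1, -1.4, -6.3]
grip_width: 0.0204
[-0.76021496 -0.08170048 -7.29874879] [-0.76021496 -0.08170048 -7.29874879]
-0.35 176 0.095 0.1438
-0.33 176 0.0829 0.1594
-0.31 155 0.0796 0.1565
-0.29 164 0.071 0.1258
-0.27 163 0.0643 0.1201
-0.25 156 0.0598 0.1156
-0.23 159 0.0531 0.1085
-0.21 158 0.0522 0.1288
-0.19 91 0.0491 0.1219
-0.17 1 -0.0017 -0.0017
```

View pics/s23.png

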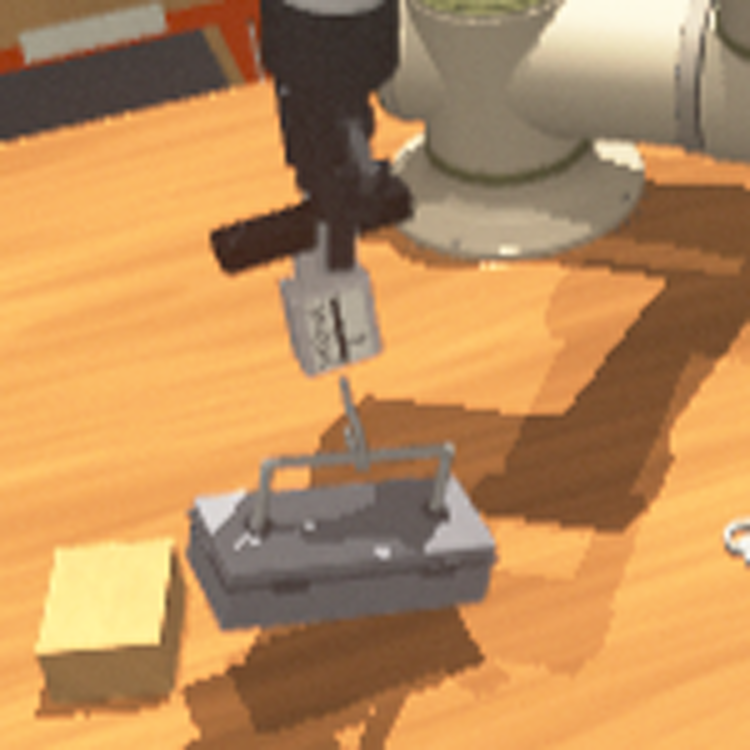

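```bash
cat >> h.py <<'E'
def casetilt(yaw=4.2,box=(140,175,225,250),n="scene",im=None):
    s=im or cam(n); W=pts(s); f=s["frame"].astype(int); a=np.radians(yaw); ex=np.array([np.cos(a),np.sin(a),0]); ey=np.array([-np.sin(a),np.cos(a),0])
    c=np.array([.4845,-.256,0]); g=np.zeros(W.shape[:2],bool); x0,y0,x1,y1=box; g[y0:y1,x0:x1]=1
    g&=(f.max(-1)-f.min(-1)<30); X=W[g]-c; u=X@ex; v=X@ey; z=X[:,2]
    # top face: plane fit by RANSAC, normals near vertical
    m=(abs(u)<.05)&(abs(v)<.1)&(z>.02)&(z<.16); P=np.c_[v,u,np.ones(len(u))][m]; zz=z[m]; best=None; rng=np.random.default_rng(0)
    for _ in range(400):
        i=rng.choice(len(zz),3,False)
        try: k=np.linalg.solve(P[i],zz[i])
        except Exception: continue
        if abs(k[1])>.25 or abs(k[0])>.6: continue
        r=abs(P@k-zz)<.003
        if best is None or r.sum()>best.sum(): best=r
    k=np.linalg.lstsq(P[best],zz[best],rcond=None)[0]
    print("top face: n",best.sum(),"slope along y deg",np.degrees(np.arctan(k[0])).round(2),"along x",np.degrees(np.arctan(k[1])).round(2),"z at mid",k[2].round(4),"v range",P[best][:,0].min().round(3),P[best][:,0].max().round(3))
    return s
E
python3 - <<'E'
from h import *
casetilt(im=dict(np.load("s23.npz"))); casetilt()
E
```

```text
top face: n 664 slope along y deg -17.18 along x -0.8 z at mid 0.1107 v range -0.099 0.072
top face: n 697 slope along y deg -15.54 along x -2.32 z at mid 0.1134 v range -0.098 0.076
```

It hangs free, weighing about 4.5 N and tilted about 16°. That puts the centre of mass 75·tan16.3° ≈ 22 mm towards +y. I'll set it down slowly.

```bash
python3 -m pendant '[10,0.017,0,0.1,0,0,0,10,0.025,0,0.15,0,0,0,10,0.033,0,0.2,0,0,0,10,0.033,0,0.2,0,0,0,10,0.033,0,0.2,0,0,0,10,0.033,0,0.2,0,0,0,10,0.033,0,0.2,0,0,0,10,0.033,0,0.2,0,0,0,10,0.033,0,0.2,0,0,0,10,0.033,0,0.2,0,0,0,10,0,0,0,0,0,0,10,0,0,0,0,0,0]' 100; python3 -m pendant '[10,0.033,0,0.2,0,0,0,10,0.033,0,0.2,0,0,0,10,0.02,0,0.1,0,0,0,10,0,0,0,0,0,0,10,0,0,0,0,0,0]'
python3 - <<'E'
from h import *
w,C=bartilt2(4.2); casetilt()
s=cam("scene"); crop(s,110,100,260,250,5,"pics/s24.png");
for n,im in(("s",s),("w",w)):
    W=pts(im); o=W[...,2]; g=(o>.090)&(o<.112)&(abs(W[...,0]-.485)<.03)&(abs(W[...,1]+.256)<.09); X=W[g]
    v=np.linalg.svd(X[:,:2]-X[:,:2].mean(0),full_matrices=False)[2][0]; v*=np.sign(v[1]); l=X[:,:2]@v; nn=np.array([-v[1],v[0]])
    print(n,g.sum(),"len",np.ptp(l).round(4),"yaw",np.degrees(np.arctan2(v[1],v[0]))-90,"mid",((l.max()+l.min())/2*v+np.median(X[:,:2]@nn)*nn).round(4))
E
```

```text
time_s: 26.3
position: [0.485, -0.2566, 0.1891]
tool_rot: [[-0.071, 0.997, 0.013], [0.983, 0.072, -0.166], [-0.167, 0.001, -0.986]]
ft_force: [-0.2, -0.1, -2.2]
grip_width: 0.0201
time_s: 26.8
position: [0.4849, -0.2566, 0.1636]
tool_rot: [[-0.071, 0.997, 0.012], [0.983, 0.072, -0.166], [-0.167, 0.0, -0.986]]
ft_force: [0.2, -0.1, -2.2]
grip_width: 0.0202
tilt deg 0.3446429139306812 bar centre est [ 0.4843 -0.2562  0.2235] tcp [ 0.485  -0.2566  0.1638] diff [-0.0006  0.0005  0.0598]
[[-0.255, 0.2347], [-0.251, 0.2348], [-0.247, 0.2348], [-0.243, 0.2348], [-0.239, 0.2348]]
top face: n 642 slope along y deg -0.28 along x -0.68 z at mid 0.0497 v range -0.099 0.066
s 114 len 0.1258 yaw 1.9648589397242233 mid [ 0.4883 -0.2799]
w 316 len 0.0239 yaw 3.799937451750651 mid [ 0.4814 -0.2291]
```

View pics/s24.png

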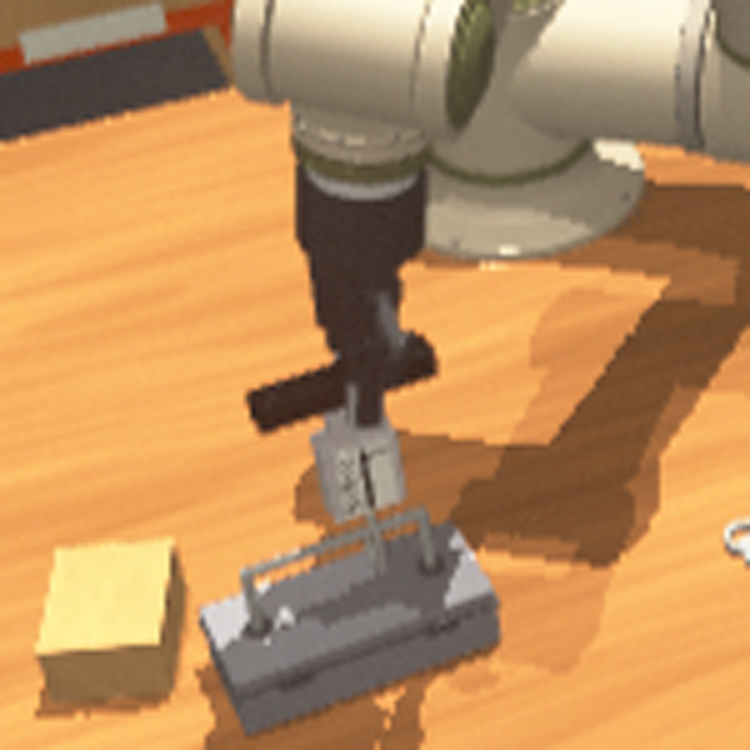

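The case is flat again: top at 0.0497 m, slope −0.3°. Landing shifted it along its length, so the hook now sits about 24 mm towards the heavy +y end of the bail. That is almost the 22 mm wanted, so I'll lift straight from here.

```bash
python3 -m pendant '[10,-0.033,0,-0.2,0,0,0,10,-0.033,0,-0.2,0,0,0,10,-0.033,0,-0.2,0,0,0,10,-0.033,0,-0.2,0,0,0,10,-0.025,0,-0.15,0,0,0,10,-0.025,0,-0.15,0,0,0,10,-0.017,0,-0.1,0,0,0,10,-0.017,0,-0.1,0,0,0,10,-0.017,0,-0.1,0,0,0,10,-0.017,0,-0.1,0,0,0,10,-0.013,0,-0.08,0,0,0]' 100;  python3 -m pendant '[10,0,0,0,0,0,0,10,0,0,0,0,0,0,10,0,0,0,0,0,0]';python3 - <<'E'
from h import *
print(observe()["ft_force"])
for i in range(4): casetilt()
s=cam("scene"); crop(s,110,100,260,250,5,"pics/s25.png");
E
```

```text
time_s: 28.05
position: [0.4848, -0.2563, 0.2439]
tool_rot: [[-0.071, 0.997, 0.012], [0.983, 0.072, -0.166], [-0.167, 0.0, -0.986]]
ft_force: [0.2, -0.2, -6.8]
grip_width: 0.0206
time_s: 28.35
position: [0.4847, -0.2562, 0.2433]
tool_rot: [[-0.071, 0.997, 0.012], [0.983, 0.072, -0.166], [-0.166, -0.0, -0.986]]
ft_force: [-0.5, 0.0, -7.6]
grip_width: 0.0204
[-0.54882425  0.01966958 -7.64843335]
top face: n 695 slope along y deg 5.75 along x -0.03 z at mid 0.0723 v range -0.099 0.07
top face: n 709 slope along y deg 6.4 along x -1.07 z at mid 0.0728 v range -0.1 0.073
top face: n 691 slope along y deg 6.65 along x -0.03 z at mid 0.0739 v range -0.1 0.074
top face: n 665 slope along y deg 7.57 along x 1.42 z at mid 0.0743 v range -0.1 0.073
```

View pics/s25.png

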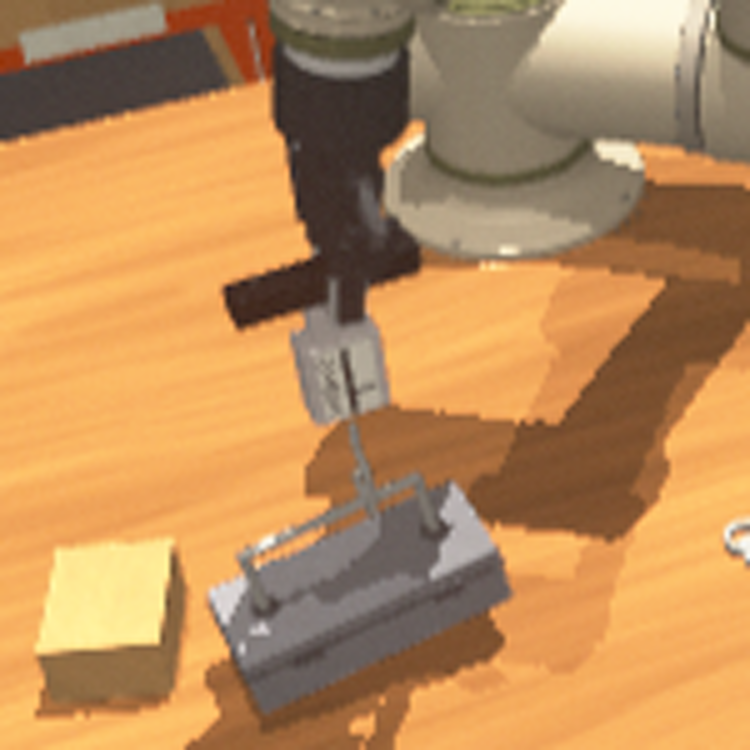

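```bash
for i in 1 2 3; do python3 -m pendant '[10,0,0,0,0,0,0,10,0,0,0,0,0,0,10,0,0,0,0,0,0]' | grep force;python3 -c "
from h import *
casetilt()"; done
```

```text
ft_force: [0.5, -0.3, -7.4]
top face: n 664 slope along y deg 4.11 along x 0.93 z at mid 0.0747 v range -0.1 0.07
ft_force: [-0.3, -0.2, -7.2]
top face: n 678 slope along y deg 4.95 along x -0.57 z at mid 0.0739 v range -0.1 0.07
ft_force: [-0.1, -0.0, -6.6]
top face: n 665 slope along y deg 5.92 along x 0.25 z at mid 0.0744 v range -0.1 0.07
```

It hangs free but tilted about +5.3° (mean, oscillating), right at the 0.1 rad limit. I'll set it down and move the hook 7 mm back towards the middle (−y).

```bash
python3 -m pendant '[10,0.017,0,0.1,0,0,0,10,0.025,0,0.15,0,0,0,10,0.025,0,0.15,0,0,0,10,0.025,0,0.15,0,0,0,10,0.033,0,0.2,0,0,0,10,0.033,0,0.2,0,0,0,10,0.033,0,0.2,0,0,0,10,0.025,0,0.15,0,0,0,10,0,0,0,0,0,0,10,0,0,0,0,0,0]' 100; python3 -m pendant '[10,-0.07,0,0.01,0,0,0,10,-0.07,0,0.01,0,0,0,10,0,0,0,0,0,0]'
python3 - <<'E'
from h import *
w,C=bartilt2(4.2); casetilt()
s=cam("scene"); crop(s,110,100,260,250,5,"pics/s26.png");
E
```

```text
time_s: 30.65
position: [0.485, -0.2567, 0.178]
tool_rot: [[-0.071, 0.997, 0.013], [0.983, 0.072, -0.167], [-0.167, 0.001, -0.986]]
ft_force: [1.4, 1.0, -0.6]
grip_width: 0.0202
time_s: 30.95
position: [0.4854, -0.2642, 0.1782]
tool_rot: [[-0.071, 0.997, 0.013], [0.983, 0.072, -0.167], [-0.167, 0.001, -0.986]]
ft_force: [0.5, -0.4, -1.9]
grip_width: 0.0204
tilt deg 0.3191173148433946 bar centre est [ 0.4849 -0.2638  0.2382] tcp [ 0.4854 -0.2639  0.1781] diff [-0.0005  0.0002  0.0601]
[[-0.2626, 0.2494], [-0.2586, 0.2494], [-0.2546, 0.2494], [-0.2506, 0.2494], [-0.2466, 0.2495]]
top face: n 629 slope along y deg -0.25 along x -0.82 z at mid 0.0498 v range -0.099 0.066
```

View pics/s26.png

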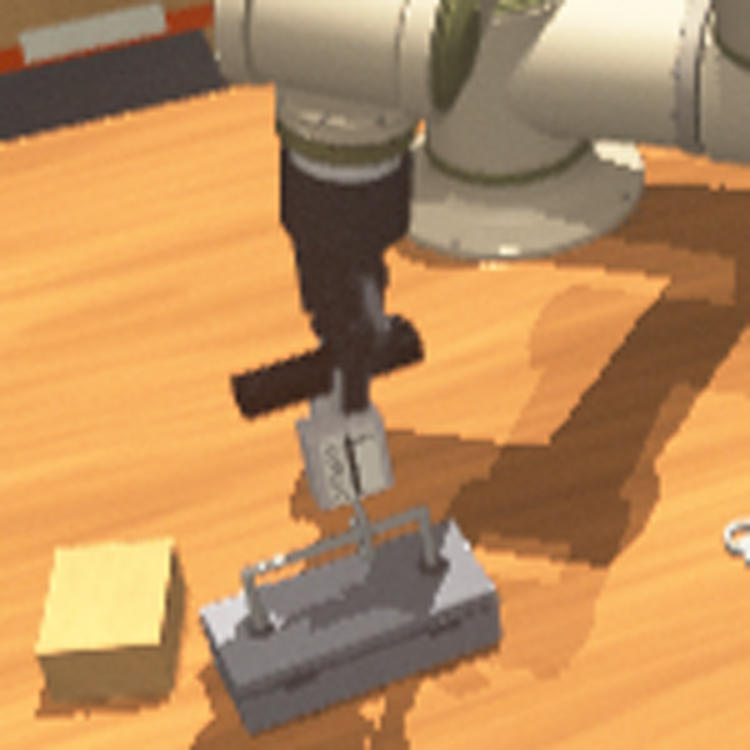

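The case is flat and the hook has moved 7 mm. I'll lift again, slowly at the end, and hold.

```bash
python3 -m pendant '[10,-0.033,0,-0.2,0,0,0,10,-0.033,0,-0.2,0,0,0,10,-0.025,0,-0.15,0,0,0,10,-0.017,0,-0.1,0,0,0,10,-0.017,0,-0.1,0,0,0,10,-0.017,0,-0.1,0,0,0,10,-0.017,0,-0.1,0,0,0,10,-0.017,0,-0.1,0,0,0,10,-0.017,0,-0.1,0,0,0,10,-0.017,0,-0.1,0,0,0,10,-0.013,0,-0.08,0,0,0,10,0,0,0,0,0,0]' 100;  for i in 1 2 3 4; do python3 -m pendant '[10,0,0,0,0,0,0,10,0,0,0,0,0,0,10,0,0,0,0,0,0]' | grep -E "force|pos";python3 -c "
from h import *
casetilt()"; done; python3 -c "
from h import *
s=cam('scene'); crop(s,110,100,260,250,5,'pics/s27.png')"
```

```text
time_s: 32.3
position: [0.4855, -0.2636, 0.246]
tool_rot: [[-0.071, 0.997, 0.013], [0.983, 0.072, -0.167], [-0.168, 0.001, -0.986]]
ft_force: [-0.2, -0.1, -6.3]
grip_width: 0.0201
position: [0.4852, -0.2634, 0.2451]
ft_force: [-0.1, 0.2, -6.9]
top face: n 672 slope along y deg -0.27 along x -0.62 z at mid 0.0762 v range -0.1 0.066
position: [0.4853, -0.2634, 0.2453]
ft_force: [-0.2, -0.2, -6.5]
top face: n 666 slope along y deg 0.31 along x 0.37 z at mid 0.0763 v range -0.1 0.065
position: [0.4853, -0.2634, 0.2453]
ft_force: [-1.0, 0.1, -7.2]
top face: n 677 slope along y deg 0.03 along x -0.82 z at mid 0.0761 v range -0.1 0.067
position: [0.4853, -0.2634, 0.2453]
ft_force: [-0.9, -0.2, -6.3]
top face: n 686 slope along y deg -0.44 along x 0.7 z at mid 0.076 v range -0.1 0.066
```

View pics/s27.png

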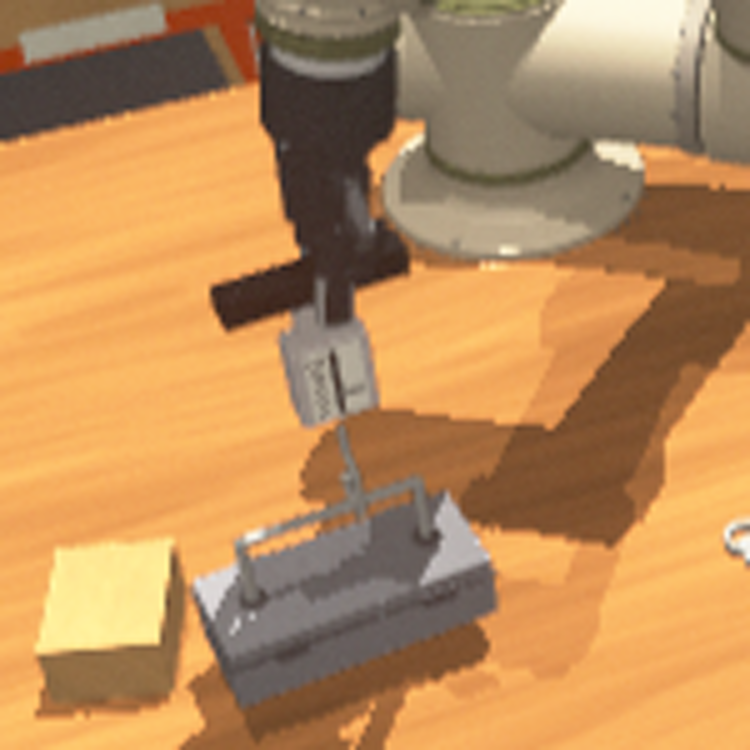

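Level (0.0±0.5°), with the underside 26 mm up and steady. I'll hold a little longer, then set it down to the unhooking height.

```bash
python3 -m pendant '[10,0,0,0,0,0,0,10,0,0,0,0,0,0,10,0,0,0,0,0,0,10,0,0,0,0,0,0,10,0,0,0,0,0,0,10,0,0,0,0,0,0]'; python3 -m pendant '[10,0.017,0,0.1,0,0,0,10,0.025,0,0.15,0,0,0,10,0.025,0,0.15,0,0,0,10,0.025,0,0.15,0,0,0,10,0.025,0,0.15,0,0,0,10,0.025,0,0.15,0,0,0,10,0.033,0,0.2,0,0,0,10,0.033,0,0.2,0,0,0,10,0.033,0,0.2,0,0,0,10,0.033,0,0.2,0,0,0,10,0,0,0,0,0,0,10,0,0,0,0,0,0]' 100;  python3 - <<'E'
from h import *
w,C=bartilt2(4.2); casetilt()
s=cam("scene"); crop(s,110,100,260,250,5,"pics/s28.png"); need2([*observe()["position"][:2],.163])
E
```

```text
time_s: 34.35
position: [0.4853, -0.2634, 0.2453]
tool_rot: [[-0.071, 0.997, 0.012], [0.983, 0.072, -0.166], [-0.167, 0.0, -0.986]]
ft_force: [-0.3, -0.1, -6.5]
grip_width: 0.0204
time_s: 35.55
position: [0.4855, -0.2638, 0.1618]
tool_rot: [[-0.071, 0.997, 0.012], [0.983, 0.072, -0.166], [-0.167, 0.0, -0.986]]
ft_force: [-0.5, -0.4, -2.7]
grip_width: 0.0204
tilt deg -0.03948189603861704 bar centre est [ 0.4849 -0.2634  0.222 ] tcp [ 0.4856 -0.2639  0.1621] diff [-0.0007  0.0004  0.0599]
[[-0.2622, 0.233], [-0.2582, 0.233], [-0.2542, 0.233], [-0.2502, 0.233], [-0.2462, 0.233]]
top face: n 657 slope along y deg -0.36 along x -0.34 z at mid 0.0496 v range -0.099 0.066
turn [0. 0. 0.] shift after turn [-0.003  0.    -0.015] (before) [-0.003  0.    -0.015]
```

View pics/s28.png

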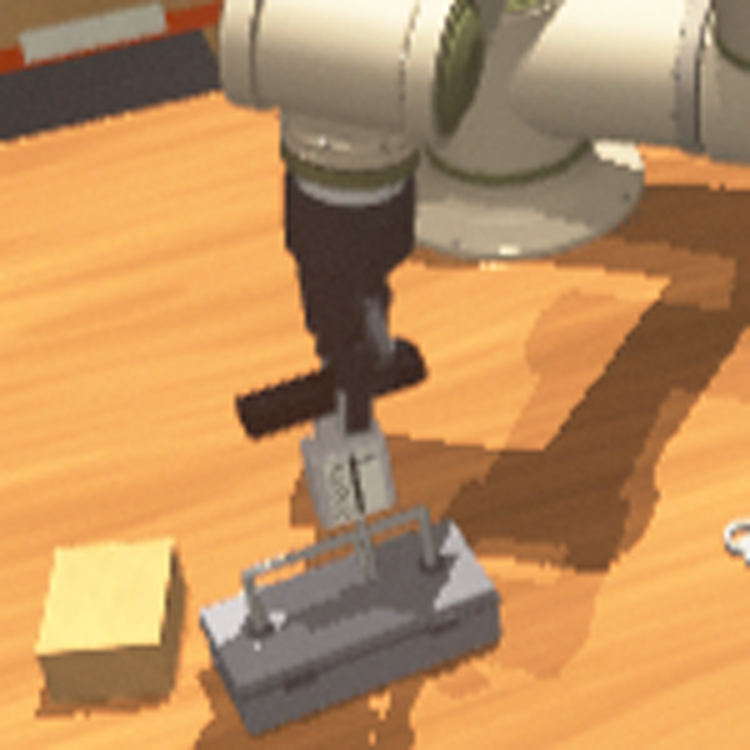

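The case stands flat. I'll move the hook out to the far side (+x) by 60 mm and then up.

```bash
python3 -m pendant '[10,0,0.1,0,0,0,0,10,0,0.2,0,0,0,0,10,0,0.2,0,0,0,0,10,0,0.2,0,0,0,0,10,0,0.2,0,0,0,0,10,0,0.2,0,0,0,0,10,0,0.1,0,0,0,0,10,0,0,0,0,0,0]' 100
python3 - <<'E'
from h import *
casetilt(); print(observe()["ft_force"])
s=cam("scene"); crop(s,110,100,260,250,5,"pics/s29.png")
E
```

```text
time_s: 36.5
position: [0.5458, -0.2592, 0.1615]
tool_rot: [[-0.072, 0.997, 0.012], [0.983, 0.073, -0.166], [-0.167, 0.0, -0.986]]
ft_force: [-0.6, -0.4, -2.0]
grip_width: 0.0204
top face: n 530 slope along y deg -0.11 along x 0.24 z at mid 0.0501 v range -0.1 0.066
[ 0.21326983 -0.75051896 -3.39811251]
```

View pics/s29.png

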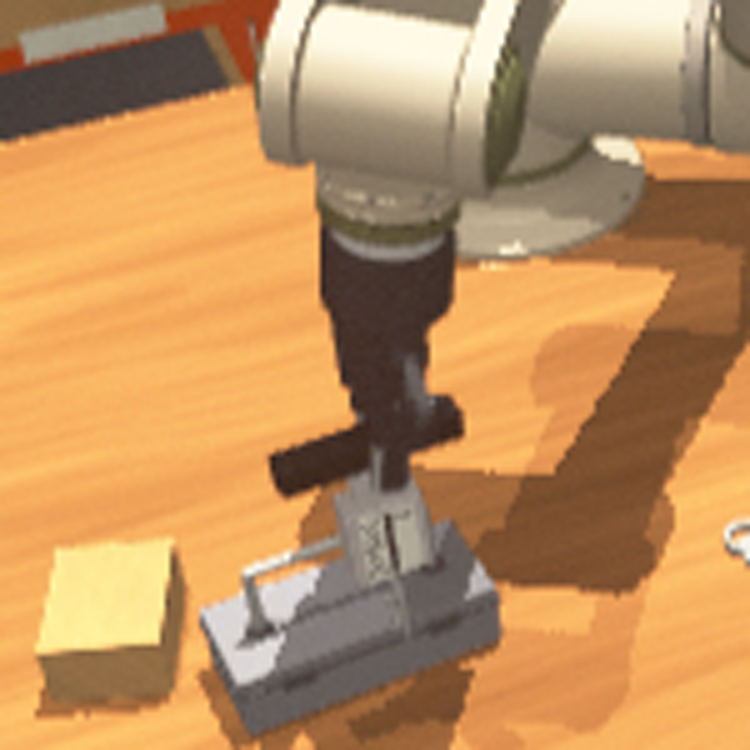

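```bash
python3 -m pendant '[10,-0.035,0,-0.2,0,0,0,10,-0.068,0,-0.4,0,0,0,10,-0.085,0,-0.5,0,0,0,10,-0.085,0,-0.5,0,0,0,10,-0.085,0,-0.5,0,0,0,10,-0.068,0,-0.4,0,0,0,10,-0.05,0,-0.3,0,0,0,10,-0.035,0,-0.2,0,0,0,10,0,0,0,0,0,0]' 80; python3 -m pendant '[10,0,0,0,-0.07,0,-0.4,10,0,0,0,-0.07,0,-0.45,10,0,0,0,-0.07,0,-0.4,10,0,0,0,0,0,0]'
python3 - <<'E'
from h import *
w,C=bartilt2(14.3); need2([.5726,.2607,.315])
E
```

```text
time_s: 37.5
position: [0.5452, -0.2598, 0.3157]
tool_rot: [[-0.071, 0.997, 0.015], [0.983, 0.072, -0.168], [-0.169, 0.003, -0.986]]
ft_force: [-0.2, 0.5, -2.4]
grip_width: 0.0206
time_s: 37.9
position: [0.5447, -0.2595, 0.3131]
tool_rot: [[-0.244, 0.969, 0.04], [0.956, 0.247, -0.161], [-0.166, -0.001, -0.986]]
ft_force: [0.2, 0.3, -2.5]
grip_width: 0.0201
tilt deg 0.5946382471669894 bar centre est [ 0.544  -0.2591  0.3729] tcp [ 0.5448 -0.2595  0.3132] diff [-0.0008  0.0004  0.0597]
[[-0.3495, 0.3844], [-0.3455, 0.3842], [-0.3415, 0.3843], [-0.3375, 0.3845], [-0.3335, 0.3845]]
turn [0. 0. 0.] shift after turn [ 9.805  3.091 -1.687] (before) [ 9.805  3.091 -1.687]
```

```bash
python3 -m pendant '[10,0.2,0.063,-0.034,0,0,0,10,0.35,0.11,-0.06,0,0,0,10,0.5,0.158,-0.086,0,0,0,10,0.5,0.158,-0.086,0,0,0,10,0.5,0.158,-0.086,0,0,0,10,0.5,0.158,-0.086,0,0,0,10,0.5,0.158,-0.086,0,0,0,10,0.5,0.158,-0.086,0,0,0,10,0.5,0.158,-0.086,0,0,0,10,0.5,0.158,-0.086,0,0,0,10,0.5,0.158,-0.086,0,0,0,10,0.5,0.158,-0.086,0,0,0]' 80; python3 -m pendant '[10,0.5,0.158,-0.086,0,0,0,10,0.5,0.158,-0.086,0,0,0,10,0.5,0.158,-0.086,0,0,0,10,0.5,0.158,-0.086,0,0,0,10,0.5,0.158,-0.086,0,0,0,10,0.5,0.158,-0.086,0,0,0,10,0.5,0.158,-0.086,0,0,0,10,0.4,0.126,-0.07,0,0,0,10,0.25,0.08,-0.04,0,0,0,10,0.1,0.03,-0.02,0,0,0,10,0,0,0,0,0,0,10,0,0,0,0,0,0]'
python3 - <<'E'
from h import *
w,C=bartilt2(14.3); print("to go: bar->rest", (np.array([.572,.261,.18])-C).round(4)); need2(observe()["position"]+np.r_[(np.array([.572,.261])-C[:2]),0])
cv2.imwrite("pics/w30.png",w["frame"][:,:,::-1])
s=cam("scene"); crop(s,270,60,400,190,5,"pics/s30.png")
E
```

```text
time_s: 39.15
position: [0.5599, 0.0376, 0.3148]
tool_rot: [[-0.244, 0.969, 0.042], [0.955, 0.247, -0.161], [-0.167, 0.0, -0.986]]
ft_force: [0.5, 0.3, -2.4]
grip_width: 0.0202
time_s: 40.35
position: [0.5724, 0.2599, 0.3154]
tool_rot: [[-0.243, 0.969, 0.041], [0.956, 0.246, -0.162], [-0.167, 0.0, -0.986]]
ft_force: [0.1, 1.2, -2.3]
grip_width: 0.0202
tilt deg 0.3769198691583926 bar centre est [0.5716 0.2603 0.3754] tcp [0.5724 0.2597 0.3155] diff [-0.0008  0.0006  0.0599]
[[0.147, 0.3866], [0.151, 0.3866], [0.155, 0.3866], [0.159, 0.3867], [0.163, 0.3867]]
to go: bar->rest [ 0.0004  0.0007 -0.1954]
turn [0. 0. 0.] shift after turn [ 0.011  0.01  -0.002] (before) [ 0.011  0.01  -0.002]
```

View pics/s30.png

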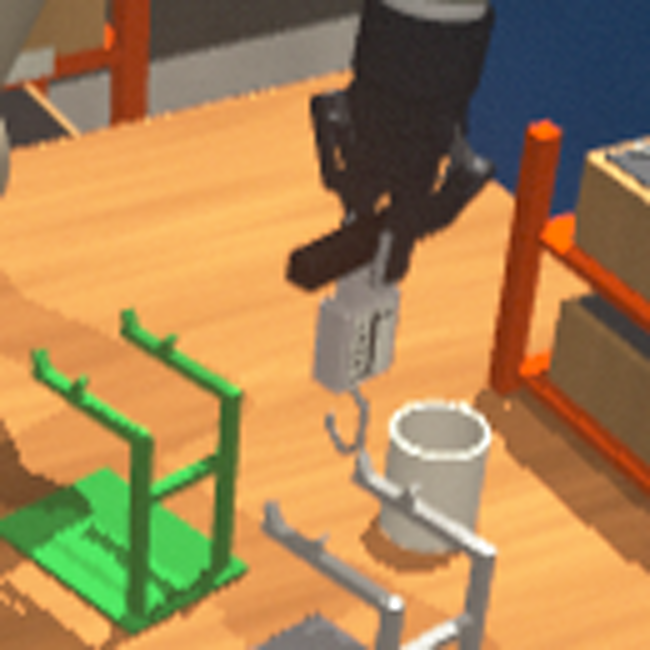

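View pics/w30.png

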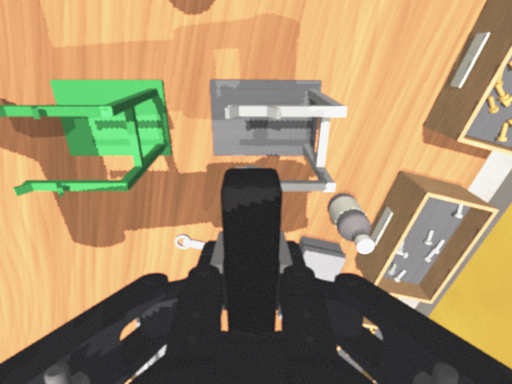

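The scale is upright and within 1 mm of the spot above the notches. I'll lower 160 mm and check.

```bash
python3 -m pendant '[10,0.034,0,0.2,0,0,0,10,0.068,0.01,0.4,0,0,0,10,0.068,0,0.4,0,0,0,10,0.068,0,0.4,0,0,0,10,0.068,0,0.4,0,0,0,10,0.068,0,0.4,0,0,0,10,0.068,0,0.4,0,0,0,10,0.068,0,0.4,0,0,0,10,0.034,0,0.2,0,0,0,10,0,0,0,0,0,0,10,0,0,0,0,0,0]' 80;  python3 - <<'E'
from h import *
w,C=bartilt2(14.3); print("to go: bar->rest", (np.array([.572,.261,.18])-C).round(4)); need2(observe()["position"]+(np.array([.572,.261,.18])-C))
s=cam("scene"); crop(s,290,80,400,190,5,"pics/s31.png"); cv2.imwrite("pics/w31.png",w["frame"][:,:,::-1])
E
```

```text
time_s: 41.55
position: [0.5732, 0.2607, 0.1537]
tool_rot: [[-0.243, 0.969, 0.042], [0.956, 0.247, -0.161], [-0.167, 0.001, -0.986]]
ft_force: [-0.1, 0.4, -1.5]
grip_width: 0.0204
tilt deg 0.34321248325904985 bar centre est [0.5724 0.261  0.2136] tcp [0.5733 0.2608 0.1541] diff [-0.0009  0.0002  0.0595]
[[0.1475, 0.2248], [0.1515, 0.2248], [0.1555, 0.2249], [0.1595, 0.225], [0.1635, 0.2249]]
to go: bar->rest [-0.0004 -0.     -0.0336]
turn [0. 0. 0.] shift after turn [ 0.113 -0.009  0.663] (before) [ 0.113 -0.009  0.663]
```

View pics/s31.png

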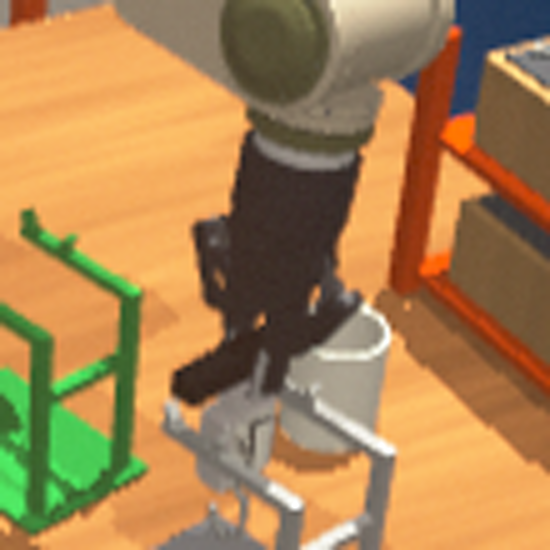

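View pics/w31.png

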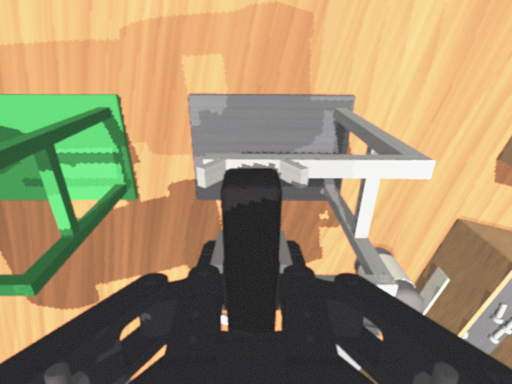

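The bar is centred between the +y prong's stops at (210,170) and (290,170), and the hook is between the prongs. I'll lower the last 33 mm.

```bash
python3 -m pendant '[10,0.034,0,0.2,0,0,0,10,0.034,0,0.2,0,0,0,10,0.025,0,0.15,0,0,0,10,0.017,0,0.1,0,0,0,10,0,0,0,0,0,0,10,0,0,0,0,0,0]' 40;  python3 - <<'E'
from h import *
w,C=bartilt2(14.3); print("to go: bar->rest", (np.array([.572,.261,.18])-C).round(4)); 
s=cam("scene"); crop(s,290,80,400,190,5,"pics/s32.png"); cv2.imwrite("pics/w32.png",w["frame"][:,:,::-1])
E
```

```text
time_s: 42.25
position: [0.5726, 0.2607, 0.1207]
tool_rot: [[-0.243, 0.969, 0.041], [0.955, 0.247, -0.162], [-0.167, 0.0, -0.986]]
ft_force: [-4.0, 0.1, 4.5]
grip_width: 0.0201
tilt deg -0.13053224070842773 bar centre est [0.5719 0.261  0.181 ] tcp [0.5726 0.2607 0.1207] diff [-0.0007  0.0003  0.0602]
[[0.1477, 0.1919], [0.1517, 0.1918], [0.1557, 0.1919], [0.1597, 0.1918], [0.1637, 0.1919]]
to go: bar->rest [ 0.0001 -0.     -0.001 ]
```

View pics/w32.png

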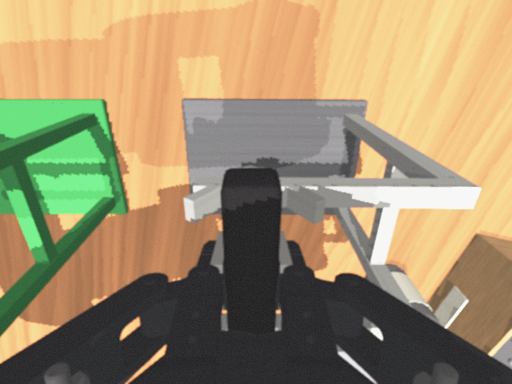

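The bar is seated: 4.5 N up, z 0.181, level. I'll release and withdraw straight up.

```bash
python3 -m pendant '[25,0,0,0,0,0,0,40,0,0,0,0,0,0,60,0,0,0,0,0,0,85,0,0,0,0,0,0,85,0,0,0,0,0,0,85,0,0,0,0,0,0,85,0,0,0,0,0,0]' 20; python3 -m pendant '[85,-0.034,0,-0.2,0,0,0,85,-0.068,0,-0.4,0,0,0,85,-0.085,0,-0.5,0,0,0,85,-0.085,0,-0.5,0,0,0,85,-0.085,0,-0.5,0,0,0,85,-0.085,0,-0.5,0,0,0,85,-0.085,0,-0.5,0,0,0,85,0,0,0,0,0,0]';  python3 - <<'E'
from h import *
w=cam("wrist"); cv2.imwrite("pics/w33.png",w["frame"][:,:,::-1])
s=cam("scene"); crop(s,270,70,400,200,5,"pics/s33.png"); 
r=black(w,(200,60,310,300))[1]; Q=[onz(w,*p,.191) for p in cv2.boxPoints(r)]; print(r,np.mean(Q,0).round(4))
m=black(w,(200,60,310,300))[0]>0; X=pts(w)[m]; print(np.nanpercentile(X[:,2],[5,50,95]).round(4))
casetilt(im=s)
E
```

```text
time_s: 43.05
position: [0.5729, 0.2607, 0.12]
tool_rot: [[-0.243, 0.969, 0.041], [0.956, 0.247, -0.162], [-0.167, 0.0, -0.986]]
ft_force: [0.0, -0.3, -0.5]
grip_width: 0.0851
time_s: 43.85
position: [0.5737, 0.2609, 0.282]
tool_rot: [[-0.242, 0.969, 0.049], [0.956, 0.247, -0.159], [-0.166, 0.008, -0.986]]
ft_force: [0.3, -0.1, 0.4]
grip_width: 0.085
((249.0, 162.5), (119.0, 24.0), 90.0) [0.5712 0.2632 0.191 ]
[0.1892 0.1911 0.1923]
top face: n 666 slope along y deg 0.33 along x -0.93 z at mid 0.05 v range -0.1 0.065
```

View pics/w33.png

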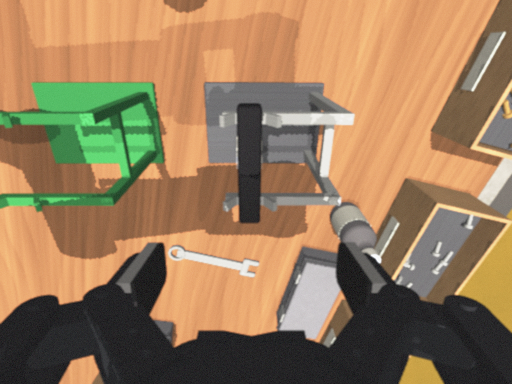

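View pics/s33.png

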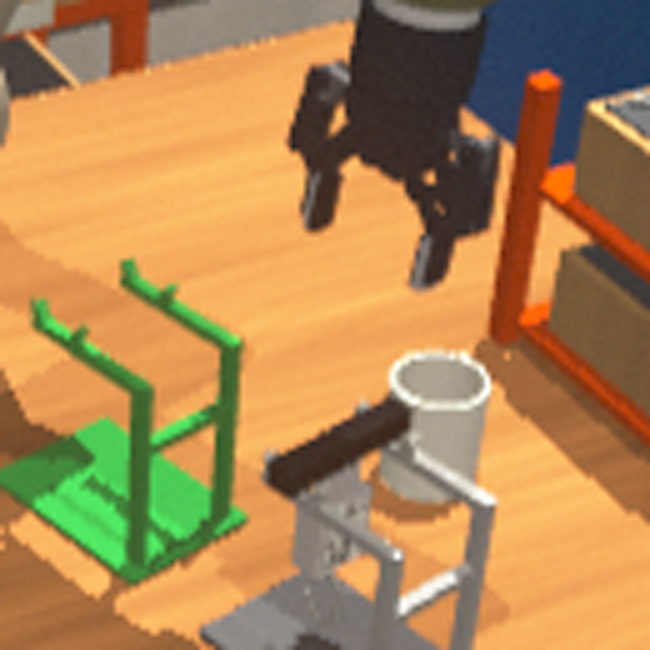

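The scale hangs in its notches: centre (0.571,0.263), top 0.191. I'll let it settle, compare the bystanders with the start image, and hand in.

```bash
python3 -m pendant '[85,0,0,0,0,0,0,85,0,0,0,0,0,0,85,0,0,0,0,0,0,85,0,0,0,0,0,0,85,0,0,0,0,0,0]'
python3 - <<'E'
from h import *
s=cam("scene"); casetilt(im=s); cv2.imwrite("pics/s34.png",s["frame"][:,:,::-1])
a=cv2.imread("pics/scene0.png")
g0=cv2.cvtColor(a,6); g1=cv2.cvtColor(s["frame"],7)
for n,(x,y) in dict(plain=(287,254),wrench=(267,220),driver=(138,274),oil=(338,232),jar=(220,281),carton=(132,223),mug=(357,155)).items():
    T=g0[y-20:y+20,x-20:x+20]; S=g1[y-32:y+32,x-32:x+32]; r=cv2.matchTemplate(S,T,5); _,v,_,l=cv2.minMaxLoc(r); print(n,"pixel shift",l[0]-12,l[1]-12,round(v,2))
r=black(cam("wrist"),(200,60,310,300))[1]; print(r)
E
```

```text
time_s: 44.45
position: [0.5729, 0.2606, 0.2771]
tool_rot: [[-0.243, 0.969, 0.041], [0.955, 0.247, -0.162], [-0.167, -0.0, -0.986]]
ft_force: [0.2, -0.2, 0.1]
grip_width: 0.0849
top face: n 644 slope along y deg -0.1 along x -0.98 z at mid 0.05 v range -0.1 0.067
plain pixel shift 0 0 1.0
wrench pixel shift 0 0 0.63
driver pixel shift 0 0 1.0
oil pixel shift 0 0 0.81
jar pixel shift 0 0 1.0
carton pixel shift 0 0 0.72
mug pixel shift 0 0 0.98
((251.0, 164.5), (121.0, 26.0), 90.0)
```

View pics/s34.png

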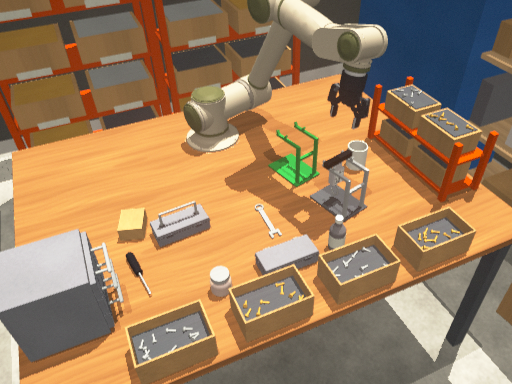

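The picture shows the case flat at (180,225), the scale in the grey stand at (340,160), and all the bystanders where they were. Handing in.

```bash
python3 -c "
from rig import *
print(close_job())"
```

```text
the job is handed in; nothing more can be done
None
```

I weighed the case, stood it flat on the table again and hung the scale back in its notches, then handed the job in at about 44.6 s. No verdict is reported.

**The lift:** The final lift hung level for about 2 s, at 0.0±0.5°, with the underside 26 mm up. The load was about 4.2 N, so the spring was pulled out about 28 mm. It took three lifts to find the heavy end, which is +y: the first hung about 16° off and the second about 5.3°.

**Last checks:**
- **Case:** its top is at 0.050 m, with slopes of −0.1° along its length and about −1° across, so it stands flat and off the hook.
- **Scale:** the bar is within 3 mm of the rest point, with its top at 0.191 m. It was level to 0.1° just before I let go. I did not measure its tilt again afterwards, but it looks upright in the pictures.
- **Bystanders:** none shows any pixel shift in the scene view. The match was weaker for the wrench, carton and oil bottle because of the arm's shadow.
- **Gripper:** it is open and well clear of everything.

**What went wrong or disagreed:**
- **Missed grasp:** the first grasp closed on nothing. The real fingertips sit about 35 mm behind the reported TCP, which I measured and corrected for.
- **Prong knock:** on the first carry I was too low, and the scale struck a stand prong and turned about 68° in the grip. I pushed it back against the same prong, with about 20 N at the wrist, and made it upright by tilting the tool about 10°.
- **Shifted case:** the case now stands about 24 mm towards −y from where it started.
- **Bad measurement:** one triangulation of the bail's ends was poorly matched. I discarded it and used the depth fits, which agreed with each other.

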